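# Weigh out new potatoes with the scoop

### The arm

A 6-joint arm with a two-finger parallel gripper is mounted at the origin on the work surface. World frame = base frame: x ahead of the robot, y to its left, z up, the work surface at z = 0. Lengths are in m, angles in rad, forces in N, time in s.
With the tool pointing down it reaches from about 0.4 to 0.825 m from the base axis. Payload 7 kg.
Tool frame: the origin (TCP) lies on the mounting face of the last link; the fingertips stand 178 mm ahead of it and the grasp point (between the pads) lies 159 mm ahead of it; z points along the fingers, y is the line along which they close (so a half turn about z gives the same grasp; the last joint's range is limited). The gripper opens to 88 mm and grips with 3 to 60 N. Pads are 19 mm wide; open, the fingers measure 130 mm over their backs; the gripper's body (78 mm by 193 mm) begins 47 mm behind the grasp point.
Start: joints at [1.543, 0.359, 0.012, 0, -1.224, -0.288], TCP at [0.21, 0.642, 0.405] pointing down, gripper open.
Joint ranges: [-3.07, 3.07], [-1.43, 2.12], [-1.02, 1.25], [-3.03, 1.67], [-3.05, -0], [-3.03, 3.03]. Speed limits (rad/s): [2.39, 2.39, 3.01, 3.14, 3.14, 3.14].

### API

Orientations are given as a 3x3 rotation matrix whose columns are the frame's x, y, z axes.
In Python, from bench import arm gives the robot as it stands.
- The arm moves only by the tool drive_tool, never from a script. Its argument "motion" is a list of rows, each an object of numbers: "dx", "dy", "dz": the shift along the tool's x, y, z scaled (see below); "wx", "wy", "wz": the turn, a rotation vector about the tool's x, y, z scaled (see below). In form: [{"dx": .., "dy": .., "dz": .., "wx": .., "wy": .., "wz": ..}, ...]. A call has exactly 5 rows; each row shifts and turns the commanded pose from where the row before left it, along the tool's axes as they then stand; what a row does not reach is not made up. The controller multiplies each number of a shift by 50 mm and each number of a turn by 0.1 rad. A row lasts 1/8 s, in which the tool goes at most 62.5 mm and 10.7 degrees, less where a joint would pass 70% of its speed; a pose out of reach is approached as far as the arm can. A call with a number of a shift or a turn outside -1 to 1 is refused whole. A call with a gripper value outside its range is refused whole. "grip" is the closure, from -1 (fully open) to 1 (shut), set as the call begins (left out, the last holds). The fingers move at their own pace and stop on an object; "squeeze" is the grip in N (left out, the last holds). Time passes only in rows, so rows that do not move let the fingers close, or fill a call up. It gives the time, the measured TCP pose, the force, the opening and the grip force at its end, in the units of the state.
- arm.state(): the state, without advancing time (a new reading comes with each control period).
- arm.get_image(name): name is "scene" or "top" or "wrist"; returns (picture, depth): 420x560x3 uint8, red, green, blue; 420x560 float32, m along the optical axis (not along the pixel's ray), 0 where there is no reading.
- arm.calibration(name): a dict with "intrinsics" (3x3 intrinsics, pixels), "k1" (the pictures are not rectified: a ray, as slopes to the right and down, at radius r is drawn at 1 + k1 r^2 times it, then the intrinsics apply), "extrinsics" (4x4, takes a point from camera to world coordinates); the wrist camera has in their place "hand_eye" (4x4, takes a point from camera to tool coordinates, whose origin is the TCP and whose axes are the flange's). Camera axes: x right, y down, z forward; pixel columns grow to the right and rows downward; lengths in m; the calibration is good to about 2 mm. A picture is of the moment at which its call begins: read the wrist's pose just before it. calibration takes no time and is no camera call.
- arm.close_job(): hands the job in; it is judged then, once.
The state is a dict: "time_s": time; "qpos": joint angles; "qd": joint speeds; "tau": joint torques, N m; "eef_pos": TCP position; "tcp_rot": TCP orientation; "wrist_force": force on the tool from outside, world axes, zero at the start; "torque": the same for the moment, N m; "width": opening from 0.0 (shut) to 1.0 (fully open); "gripper_force": force on a finger pad.
Only numpy, scipy, OpenCV 4.12 (cv2) and the standard library are available. Lean on these libraries where they do the work, as an engineer would, in place of code of your own. Each camera call takes 0.05 s, during which the arm holds its last target. There are 200 camera calls.

### The job

Use the hand scoop to move at least four of the five small potatoes from the blue bin into the steel pan of the scales, then lay the scoop back down flat on the green board; any potato that is not in the pan must be lying in the bin at the end. Handle the potatoes only with the scoop, never with the fingers, feel for the bin's floor and end wall rather than ramming the scoop into it, and tip the potatoes in from low down so that they are not bruised. Leave everything else on the table where it is.

Things in the scene. Friction and masses are not known exactly. Their poses are not given: they have to be found in the camera images.
- bin_floor (a point): Centre of the inner floor of the blue bin, 5 mm above the table; x runs along the bin from its low front wall to its high end wall, z up. The clear inside is 290 (x) x 126 (y) mm. At the start all the potatoes lie in the +x part, from about 35 mm behind this point to the high end wall.
- pan_floor (a point): Round steel weighing pan on white kitchen scales, fixed. The point is the centre of its inner floor, 55 mm above the table; the rim is 100 mm above the table; inside radius 81 mm at the floor, 101 mm at the rim. The scale's body under it is 170 x 170 mm, with a control strip reaching 130 mm from the centre on the -x side.
- board: Green plastic chopping board, fixed, 300 (x) x 160 (y) x 12 mm; origin at the centre of its underside, on the table. The scoop starts on it and goes back on it.
- scoop: Aluminium hand scoop with a black handle, 180 to 270 g. Origin: centre of the underside of its flat pan; x points to the open front lip, z up. The pan is 120 (x) x 110 (y) mm, sheet 3 mm thick, rear wall 46 mm high; side walls 36 mm high at the back, sloping down to nothing 15 mm behind the lip. The handle rises back from the rear wall at 45 degrees.
- scoop_handle (a point): Centre of the scoop's handle, 88 mm behind and 68 mm above the scoop's origin, same axes as the scoop. The handle is a straight bar 80 mm long, 24 mm wide (along y) and 30 mm deep, its length running back and up at 45 degrees (direction -1, 0, 1). Pinched across y it can be held at any tilt; a firm grip is needed against twisting.
- scoop_lip (a point): Middle of the scoop's front lip, at the underside, 60 mm ahead of the origin; same axes as the scoop.
- scoop_pan (a point): Centre of the scoop pan's upper face, 3 mm above the scoop's origin; same axes.
- potato0_c (a point): One of five small yellow-brown new potatoes, lumpy, washed and slippery, 43 x 37 x 30 mm, 20 to 45 g, loose; the point is its centre, half-way up (about 15 mm above what it rests on). Pushed against a wall, potatoes can jam at about 20 N; easing back and pushing again usually frees them.
- potato1_c (a point): One of five small yellow-brown new potatoes, lumpy, washed and slippery, 43 x 37 x 30 mm, 20 to 45 g, loose; the point is its centre, half-way up (about 15 mm above what it rests on). Pushed against a wall, potatoes can jam at about 20 N; easing back and pushing again usually frees them.
- potato2_c (a point): One of five small yellow-brown new potatoes, lumpy, washed and slippery, 43 x 37 x 30 mm, 20 to 45 g, loose; the point is its centre, half-way up (about 15 mm above what it rests on). Pushed against a wall, potatoes can jam at about 20 N; easing back and pushing again usually frees them.
- potato3_c (a point): One of five small yellow-brown new potatoes, lumpy, washed and slippery, 43 x 37 x 30 mm, 20 to 45 g, loose; the point is its centre, half-way up (about 15 mm above what it rests on). Pushed against a wall, potatoes can jam at about 20 N; easing back and pushing again usually frees them.
- potato4_c (a point): One of five small yellow-brown new potatoes, lumpy, washed and slippery, 43 x 37 x 30 mm, 20 to 45 g, loose; the point is its centre, half-way up (about 15 mm above what it rests on). Pushed against a wall, potatoes can jam at about 20 N; easing back and pushing again usually frees them.
- apple0: Green apple, 74 mm across, 66 mm tall; bystander, origin at its underside, to be left alone.
- spoon: Steel spoon, 220 mm long, lying; bystander, origin at its underside, to be left alone.
- bin: Blue plastic storage bin, fixed, open on top, outside 300 (x) x 136 (y) mm, walls and floor 5 mm thick. The -x wall is low (25 mm high); the +x end wall and both long side walls are 65 mm high. Origin: centre of its underside, on the table; axes as bin_floor.
There are look-alikes about, which are no part of the job. What is shaped like the scoop but orange is not meant. What is shaped like the part that bears potato3_c but red is not meant.

How it is judged:
On the way, in this order (a step that is already met when the one before it is completed fails the run):
1. the scoop's lip is down inside the bin (x of scoop_lip in the frame of bin_floor between -0.147 and 0.15 m and y of scoop_lip in the frame of bin_floor between -0.065 and 0.065 m and z of scoop_lip in the frame of bin_floor below 0.04 m), for 0.1 s.
2. at least four potatoes are in the weighing pan (((horizontal distance between each of potato0_c, potato1_c, potato2_c, potato3_c and pan_floor below 0.102 m and height (world z) of potato0_c between 0.058 and 0.125 m and height (world z) of potato1_c between 0.058 and 0.125 m and height (world z) of potato2_c between 0.058 and 0.125 m and height (world z) of potato3_c between 0.058 and 0.125 m) or (horizontal distance between each of potato0_c, potato1_c, potato2_c, potato4_c and pan_floor below 0.102 m and height (world z) of potato0_c between 0.058 and 0.125 m and height (world z) of potato1_c between 0.058 and 0.125 m and height (world z) of potato2_c between 0.058 and 0.125 m and height (world z) of potato4_c between 0.058 and 0.125 m) or (horizontal distance between each of potato0_c, potato1_c, potato3_c, potato4_c and pan_floor below 0.102 m and height (world z) of potato0_c between 0.058 and 0.125 m and height (world z) of potato1_c between 0.058 and 0.125 m and height (world z) of potato3_c between 0.058 and 0.125 m and height (world z) of potato4_c between 0.058 and 0.125 m) or (horizontal distance between each of potato0_c, potato2_c, potato3_c, potato4_c and pan_floor below 0.102 m and height (world z) of potato0_c between 0.058 and 0.125 m and height (world z) of potato2_c between 0.058 and 0.125 m and height (world z) of potato3_c between 0.058 and 0.125 m and height (world z) of potato4_c between 0.058 and 0.125 m) or (horizontal distance between each of potato1_c, potato2_c, potato3_c, potato4_c and pan_floor below 0.102 m and height (world z) of potato1_c between 0.058 and 0.125 m and height (world z) of potato2_c between 0.058 and 0.125 m and height (world z) of potato3_c between 0.058 and 0.125 m and height (world z) of potato4_c between 0.058 and 0.125 m))), for 0.2 s.
At the end, for the whole second after the job is handed in: Four or more potatoes lie in the weighing pan (within 102 mm of its axis, 58 to 125 mm above the table), the rest in pan or bin, all at rest; the scoop lies at rest, flat within 0.12 rad, on the board, its pan's centre within 130 mm (x) and 75 mm (y) of the board's centre (((horizontal distance between each of potato0_c, potato1_c, potato2_c, potato3_c and pan_floor below 0.102 m and height (world z) of potato0_c between 0.058 and 0.125 m and height (world z) of potato1_c between 0.058 and 0.125 m and height (world z) of potato2_c between 0.058 and 0.125 m and height (world z) of potato3_c between 0.058 and 0.125 m) or (horizontal distance between each of potato0_c, potato1_c, potato2_c, potato4_c and pan_floor below 0.102 m and height (world z) of potato0_c between 0.058 and 0.125 m and height (world z) of potato1_c between 0.058 and 0.125 m and height (world z) of potato2_c between 0.058 and 0.125 m and height (world z) of potato4_c between 0.058 and 0.125 m) or (horizontal distance between each of potato0_c, potato1_c, potato3_c, potato4_c and pan_floor below 0.102 m and height (world z) of potato0_c between 0.058 and 0.125 m and height (world z) of potato1_c between 0.058 and 0.125 m and height (world z) of potato3_c between 0.058 and 0.125 m and height (world z) of potato4_c between 0.058 and 0.125 m) or (horizontal distance between each of potato0_c, potato2_c, potato3_c, potato4_c and pan_floor below 0.102 m and height (world z) of potato0_c between 0.058 and 0.125 m and height (world z) of potato2_c between 0.058 and 0.125 m and height (world z) of potato3_c between 0.058 and 0.125 m and height (world z) of potato4_c between 0.058 and 0.125 m) or (horizontal distance between each of potato1_c, potato2_c, potato3_c, potato4_c and pan_floor below 0.102 m and height (world z) of potato1_c between 0.058 and 0.125 m and height (world z) of potato2_c between 0.058 and 0.125 m and height (world z) of potato3_c between 0.058 and 0.125 m and height (world z) of potato4_c between 0.058 and 0.125 m)) and ((horizontal distance between potato0_c and pan_floor below 0.102 m and height (world z) of potato0_c between 0.058 and 0.125 m) or (x of potato0_c in the frame of bin_floor between -0.147 and 0.147 m and y of potato0_c in the frame of bin_floor between -0.065 and 0.065 m and height (world z) of potato0_c below 0.065 m)) and ((horizontal distance between potato1_c and pan_floor below 0.102 m and height (world z) of potato1_c between 0.058 and 0.125 m) or (x of potato1_c in the frame of bin_floor between -0.147 and 0.147 m and y of potato1_c in the frame of bin_floor between -0.065 and 0.065 m and height (world z) of potato1_c below 0.065 m)) and ((horizontal distance between potato2_c and pan_floor below 0.102 m and height (world z) of potato2_c between 0.058 and 0.125 m) or (x of potato2_c in the frame of bin_floor between -0.147 and 0.147 m and y of potato2_c in the frame of bin_floor between -0.065 and 0.065 m and height (world z) of potato2_c below 0.065 m)) and ((horizontal distance between potato3_c and pan_floor below 0.102 m and height (world z) of potato3_c between 0.058 and 0.125 m) or (x of potato3_c in the frame of bin_floor between -0.147 and 0.147 m and y of potato3_c in the frame of bin_floor between -0.065 and 0.065 m and height (world z) of potato3_c below 0.065 m)) and ((horizontal distance between potato4_c and pan_floor below 0.102 m and height (world z) of potato4_c between 0.058 and 0.125 m) or (x of potato4_c in the frame of bin_floor between -0.147 and 0.147 m and y of potato4_c in the frame of bin_floor between -0.065 and 0.065 m and height (world z) of potato4_c below 0.065 m)) and linear speed of each of potato0, potato1, potato2, potato3, potato4 below 0.05 m/s and x of scoop_pan in the frame of board between -0.13 and 0.13 m and y of scoop_pan in the frame of board between -0.075 and 0.075 m and z of scoop_pan in the frame of board below 0.025 m and angle between scoop's own z axis and vertical below 0.12 rad and linear speed of scoop below 0.02 m/s); the robot touches nothing.
It fails at once if the fingers pressed on a potato (over 1 N) (contact force between the fingers and potato0 above 1 N or contact force between the fingers and potato1 above 1 N or contact force between the fingers and potato2 above 1 N or contact force between the fingers and potato3 above 1 N or contact force between the fingers and potato4 above 1 N).
It fails at once if the scoop was rammed into the bin (over 90 N) (contact force between scoop and bin above 90 N).
It fails at once if a potato was dropped or flung (faster than 2 m/s) (linear speed of any of potato0, potato1, potato2, potato3, potato4 above 2 m/s).
It fails at once if a bystander was moved more than 30 mm (distance of any of tin, jar, waterbottle, apple0, apple1, spoon from where it was at the start of the episode above 0.03 m).
It also fails if it takes over 72 s, if anything falls off the work surface, if the arm or the gripper's body presses on something with over 40 N, if the wrist force passes 120 N, or if a joint passes its speed limit or range.

## Working session

There is one attempt and no reset: what is moved stays moved. The work goes in short steps, Python scripts to look and compute and a tool call to move; the robot and the scene stay as the last step left them, time stands still between calls to the robot, and variables do not carry over. Pictures are saved under pics/ and viewed, at most 10 in all, crops included, and the job is handed in when it is done.

Besides the shell and the picture viewer there is one more tool, called after ">>>" as name(argument=value, ...), one argument or row to a line, values as JSON. drive_tool: Moves the arm, as the interface text tells. Its arguments: {"type":"object","properties":{"motion":{"type":"array"},"grip":{"type":"number"},"squeeze":{"type":"number"}},"required":["motion"]}

```bash
mkdir -p pics; ls
python3 - <<'E'
from bench import arm
import cv2,numpy as np
np.set_printoptions(precision=3,suppress=True)
s=arm.state();print({k:np.round(v,3).tolist() for k,v in s.items()})
for n in ['scene','top']:
    p,d=arm.get_image(n);cv2.imwrite(f'pics/{n}0.png',p[:,:,::-1]);np.savez(f'pics/{n}0.npz',p=p,d=d)
    print(n,arm.calibration(n))
print(arm.calibration('wrist'))
E
```

```text
pics
{'time_s': 0.0, 'qpos': [1.543, 0.359, 0.011, -0.0, -1.224, -0.288], 'qd': [-0.0, 0.001, 0.001, -0.0, -0.0, -0.001], 'tau': [-0.0, -58.273, 29.305, 6.997, 0.007, -0.0], 'eef_pos': [0.21, 0.641, 0.404], 'tcp_rot': [[0.951, -0.311, -0.0], [-0.311, -0.951, -0.002], [0.0, 0.002, -1.0]], 'wrist_force': [0.473, -0.269, -0.089], 'torque': [-0.02, -0.024, -0.035], 'gripper_force': 0.0, 'width': 1.002}
scene {'intrinsics': array([[421.354,   0.   , 283.591],
       [  0.   , 421.354, 216.187],
       [  0.   ,   0.   ,   1.   ]]), 'k1': -0.1000676889355689, 'extrinsics': array([[-0.356,  0.51 , -0.783,  1.653],
       [ 0.934,  0.172, -0.313,  0.348],
       [-0.024, -0.843, -0.538,  0.818],
       [ 0.   ,  0.   ,  0.   ,  1.   ]])}
top {'intrinsics': array([[504.792,   0.   , 276.838],
       [  0.   , 504.792, 212.441],
       [  0.   ,   0.   ,   1.   ]]), 'k1': 0.0012719616089755868, 'extrinsics': array([[-0.019, -0.992,  0.126,  0.414],
       [-1.   ,  0.02 ,  0.008, -0.102],
       [-0.011, -0.126, -0.992,  1.41 ],
       [ 0.   ,  0.   ,  0.   ,  1.   ]])}
{'intrinsics': array([[356.684,   0.   , 279.968],
       [  0.   , 356.684, 206.742],
       [  0.   ,   0.   ,   1.   ]]), 'k1': -0.039020838267194394, 'hand_eye': array([[-0.   , -0.97 , -0.243,  0.064],
       [ 1.   , -0.   ,  0.001,  0.001],
       [-0.001, -0.243,  0.97 ,  0.02 ],
       [ 0.   ,  0.   ,  0.   ,  1.   ]])}
```

View pics/top0.png

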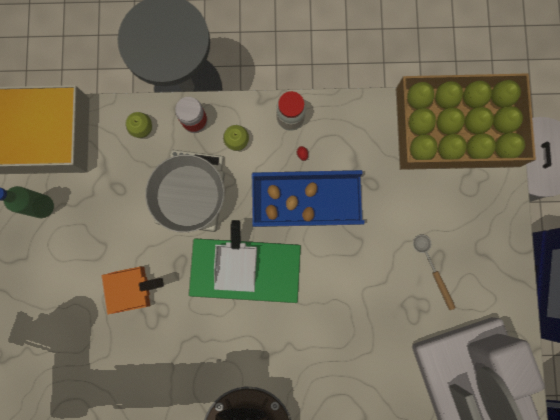

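View pics/scene0.png

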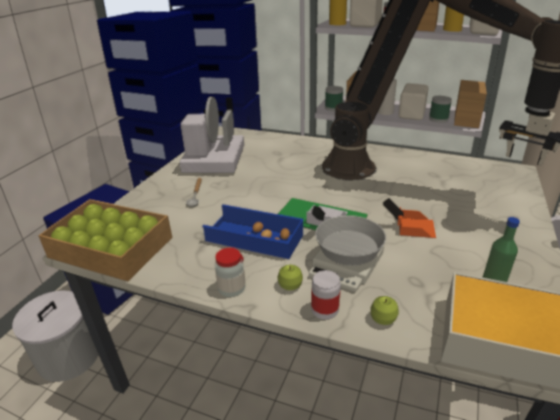

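Top view: the target scoop is silver at (236,268) on the green board, with its black handle at (236,233). The orange scoop at (126,290) is the decoy. The five brown potatoes are at about (274,192), (311,190), (292,203), (272,213) and (308,214), in the blue bin at (308,198); the red potato at (303,153) is a decoy. The steel pan is at (187,193). The bin's high end and the potatoes are on the left (+y world), and the pan lies further along +y.

```bash
cat > h.py <<'E'
import cv2,numpy as np
np.set_printoptions(precision=4,suppress=True)
from bench import arm
def T(n,st=None):
    c=arm.calibration(n)
    if 'extrinsics' in c: return c,c['extrinsics']
    st=st or arm.state(); M=np.eye(4); M[:3,:3]=st['tcp_rot']; M[:3,3]=st['eef_pos']
    return c,M@c['hand_eye']
def rays(n,uv,st=None):
    c,E=T(n,st); uv=np.float64(uv).reshape(-1,1,2)
    q=cv2.undistortPoints(uv,c['intrinsics'],np.array([c['k1'],0,0,0.]))[:,0]
    return E[:3,3],np.c_[q,np.ones(len(q))]@E[:3,:3].T
def onplane(n,uv,z,st=None):
    o,d=rays(n,uv,st); return o+d*((z-o[2])/d[:,2])[:,None]
def tri(o1,d1,o2,d2):
    A=np.c_[d1,-d2]; s=np.linalg.lstsq(A,o2-o1,rcond=None)[0]
    a,b=o1+d1*s[0],o2+d2*s[1]; return (a+b)/2,np.linalg.norm(a-b)
def proj(n,P,st=None):
    c,E=T(n,st); Q=(np.atleast_2d(P)-E[:3,3])@E[:3,:3]; q=Q[:,:2]/Q[:,2:]
    q=q*(1+c['k1']*(q**2).sum(1,keepdims=True)); return q@c['intrinsics'][:2,:2].T+c['intrinsics'][:2,2]
def blobs(p,lo,hi,roi,amin=20):
    u0,v0,u1,v1=roi; m=cv2.inRange(cv2.cvtColor(p,cv2.COLOR_RGB2HSV)[v0:v1,u0:u1],lo,hi)
    cs=cv2.findContours(m,cv2.RETR_EXTERNAL,cv2.CHAIN_APPROX_NONE,offset=(u0,v0))[0]
    return sorted([c for c in cs if cv2.contourArea(c)>=amin],key=cv2.contourArea,reverse=True)
def cen(c): m=cv2.moments(c); return np.array([m['m10']/m['m00'],m['m01']/m['m00']])
E
python3 - <<'E'
from h import *
t=np.load('pics/top0.npz')['p'];s=np.load('pics/scene0.npz')['p']
def rep(nm,n,cs,z,k=1):
    for c in cs[:k]:
        r=cv2.minAreaRect(c); print(nm,'area',cv2.contourArea(c),'cen',cen(c),'rect',np.round(r[0],1),np.round(r[1],1),r[2]); 
        if n=='top': print('  world cen',onplane(n,cen(c),z)[0],'corners',onplane(n,cv2.boxPoints(r),z)[:,:2].tolist())
rep('board','top',blobs(t,(60,100,50),(80,255,255),(180,225,310,310)),.012)
rep('bin','top',blobs(t,(105,120,40),(125,255,255),(240,160,375,235)),.065)
hs={}
for n,p,r1,r2 in [('top',t,(255,175,330,225),(225,215,248,252)),('scene',s,(240,215,300,245),(300,200,335,225))]:
    pots=blobs(p,(5,90,60),(25,255,255),r1,8); rep('pot',n,pots,.02,8)
    hd=blobs(p,(0,0,0),(180,255,60),r2,10); rep('handle',n,hd,.08,2); hs[n]=cen(hd[0])
o1,d1=rays('top',hs['top']);o2,d2=rays('scene',hs['scene']);print('handle',tri(o1,d1[0],o2,d2[0]))
def crop(p,r,f):
    return cv2.resize(p[r[1]:r[3],r[0]:r[2],::-1],None,fx=f,fy=f,interpolation=cv2.INTER_CUBIC)
a=crop(t,(140,145,370,305),3.4); b=crop(s,(195,190,395,290),2)
cv2.imwrite('pics/c1.png',a[:600,:800])
E
```

```text
board area 3849.5 cen [250.1602 271.9977] rect [244.5 270.2] [107.5  57.3] 3.3664608001708984
  world cen [ 0.4278 -0.0135  0.012 ] corners [[0.3667434387355909, 0.15429401766963252], [0.5233762290889912, 0.14542492201679816], [0.5000398861266583, -0.15198326642193005], [0.34431984766768164, -0.13898025289176183]]
bin area 5589.0 cen [306.4962 198.0899] rect [307.5 197.9] [ 53.3 110.1] 88.80650329589844
  world cen [ 0.6221 -0.1711  0.065 ] corners [[0.695570320570853, -0.024869721915630555], [0.6956119253639447, -0.32318992334267194], [0.550445088134176, -0.3203432346921187], [0.550145493841914, -0.026009960229975065]]
pot area 97.5 cen [271.2803 211.7778] rect [271.2 211.8] [13.6  9.5] 71.56504821777344
  world cen [ 0.5926 -0.0747  0.02  ] corners [[0.6069325370110239, -0.05638378692504699], [0.6148468801466236, -0.08155439821725735], [0.5784806714583506, -0.09282310371263638], [0.5706131585060981, -0.06772992402348194]]
pot area 96.5 cen [291.4421 202.525 ] rect [291.5 202.5] [13.  9.] 90.0
  world cen [ 0.6174 -0.1312  0.02  ] corners [[0.6360381536667477, -0.11928414336881715],
[... 972 characters left out ...]
121], [0.5625110788784875, -0.1802500871116353]]
handle area 216.0 cen [235.2431 234.2014] rect [235.5 234. ] [28.  9.] 90.0
  world cen [0.5271 0.0204 0.08  ] corners [[0.5650573031304693, 0.031380103628605355], [0.5645786750070418, 0.007487404699196343], [0.490373799003079, 0.008202712328173642], [0.4908353346889044, 0.031928533698159706]]
pot area 54.0 cen [257.4969 226.2068] rect [257.  226.5] [7.8 9.2] 45.0
pot area 52.0 cen [284.4423 233.2276] rect [284.5 233.5] [9. 7.] 90.0
pot area 38.0 cen [266.2939 232.9211] rect [266. 233.] [6. 8.] 90.0
handle area 90.0 cen [317.95 212.95] rect [318. 213.] [14.1  8.5] 45.0
handle (array([0.5269, 0.0202, 0.0821]), np.float64(5.531592360730592e-06))
```

View pics/c1.png

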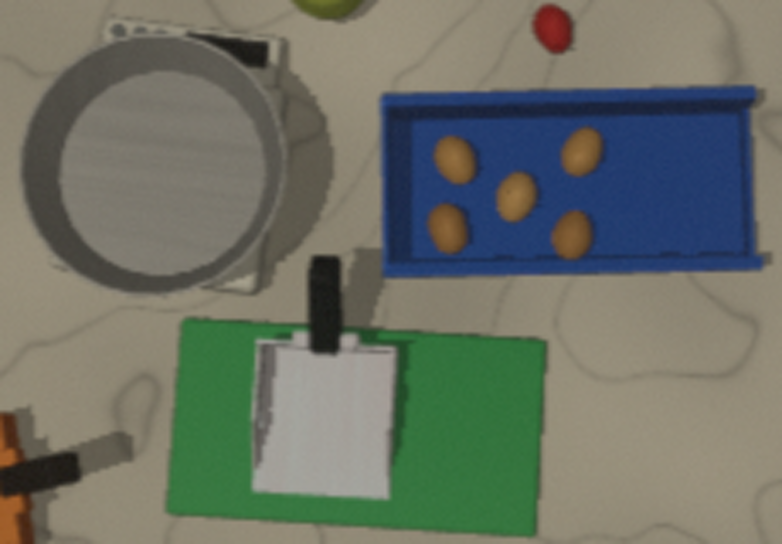

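The crop confirms the choice: silver scoop with its handle at (325,305) in the crop, potatoes in the bin, and the red decoy outside. Next I need a planning helper and the pan's centre.

```bash
cat >> h.py <<'E'
from scipy.spatial.transform import Rotation as Ro
def rot(yaw,pitch=0):  # tool x at yaw, pointing down; pitch>0 tips the lip down
    return Ro.from_euler('z',yaw).as_matrix()@np.diag([1,-1,-1.])@Ro.from_euler('y',pitch).as_matrix()
LIP=np.array([-.148,0,.227])
def plan(R1,p1=None,lip=None,ref=LIP,n=5,R0=None,p0=None):
    s=arm.state(); R0=np.array(s['tcp_rot']) if R0 is None else R0; p0=np.array(s['eef_pos']) if p0 is None else p0
    if lip is not None: p1=np.array(lip)-R1@ref
    w=Ro.from_matrix(R0.T@R1).as_rotvec()/n; L0=p0+R0@ref; L1=np.array(p1)+R1@ref; R=R0;p=p0; out=[]
    for i in range(n):
        Rn=R@Ro.from_rotvec(w).as_matrix(); pn=L0+(L1-L0)*(i+1)/n-Rn@ref
        d=R.T@(pn-p)/.05; out.append([*np.round(d,2),*np.round(w/.1,2)]); R,p=Rn,pn
    print('rows',n,'to',np.round(p,4)); print(np.array(out) if n<16 else np.array(out)[[0,-1]])
    return R,p
E
python3 - <<'E'
from h import *
f=lambda l:[(140+a/3.4,145+b/3.4) for a,b in l]
print('rim',onplane('top',f([(22,165),(288,165),(155,36),(155,295)]),.1)); print('floor',onplane('top',f([(60,172),(266,172),(163,70),(163,277)]),.055))
print('lip',onplane('top',f([(321,494),(253,490),(388,497)]),.0135))
print('binlow',onplane('top',f([(751,95),(752,265)]),.03),'binhigh',onplane('top',f([(383,95),(383,275),(412,110),(412,255)]),.065))
plan(rot(-.08),p1=[.527,.020,.38],ref=np.zeros(3),n=15)
E
```

```text
rim [[0.6374 0.2518 0.1   ]
 [0.6332 0.0454 0.1   ]
 [0.7375 0.1489 0.1   ]
 [0.5343 0.1481 0.1   ]]
floor [[0.6388 0.2333 0.055 ]
 [0.6354 0.0681 0.055 ]
 [0.7204 0.151  0.055 ]
 [0.5526 0.1504 0.055 ]]
lip [[ 0.3788  0.0301  0.0135]
 [ 0.383   0.0849  0.0135]
 [ 0.3755 -0.0238  0.0135]]
binlow [[ 0.695  -0.3257  0.03  ]
 [ 0.5555 -0.321   0.03  ]] binhigh [[ 0.6941 -0.0269  0.065 ]
 [ 0.5498 -0.025   0.065 ]
 [ 0.6814 -0.0498  0.065 ]
 [ 0.5651 -0.0481  0.065 ]]
rows 15 to [0.527 0.02  0.38 ]
[[ 0.66  0.66  0.03  0.    0.   -0.16]
 [ 0.65  0.67  0.03  0.    0.   -0.16]
 [ 0.64  0.68  0.03  0.    0.   -0.16]
 [ 0.63  0.69  0.03  0.    0.   -0.16]
 [ 0.62  0.7   0.03  0.    0.   -0.16]
 [ 0.61  0.71  0.03  0.    0.   -0.16]
 [ 0.59  0.72  0.03  0.    0.   -0.16]
 [ 0.58  0.72  0.03  0.    0.   -0.16]
 [ 0.57  0.73  0.03  0.    0.   -0.16]
 [ 0.56  0.74  0.03  0.    0.   -0.16]
 [ 0.55  0.75  0.03  0.    0.   -0.16]
 [ 0.54  0.76  0.03  0.    0.   -0.16]
 [ 0.52  0.77  0.03  0.    0.   -0.16]
 [ 0.51  0.78  0.03  0.    0.   -0.16]
 [ 0.5   0.78  0.03  0.    0.   -0.16]]
```

>>> drive_tool(
  motion=[
    {"dx": 0.66, "dy": 0.66, "dz": 0.03, "wz": -0.16},
    {"dx": 0.65, "dy": 0.67, "dz": 0.03, "wz": -0.16},
    {"dx": 0.64, "dy": 0.68, "dz": 0.03, "wz": -0.16},
    {"dx": 0.63, "dy": 0.69, "dz": 0.03, "wz": -0.16},
    {"dx": 0.62, "dy": 0.7, "dz": 0.03, "wz": -0.16},
  ],
  grip=-1,
  squeeze=60,
)

```text
validation failed for argument at $.mo...
```

>>> drive_tool(
  motion=[
    {"dx": 0.61, "dy": 0.71, "dz": 0.03, "wz": -0.16},
    {"dx": 0.59, "dy": 0.72, "dz": 0.03, "wz": -0.16},
    {"dx": 0.58, "dy": 0.72, "dz": 0.03, "wz": -0.16},
    {"dx": 0.57, "dy": 0.73, "dz": 0.03, "wz": -0.16},
    {"dx": 0.56, "dy": 0.74, "dz": 0.03, "wz": -0.16},
  ],
)

```text
validation failed for argument at $.mo...
```

>>> drive_tool(
  motion=[
    {"dx": 0.55, "dy": 0.75, "dz": 0.03, "wz": -0.16},
    {"dx": 0.54, "dy": 0.76, "dz": 0.03, "wz": -0.16},
    {"dx": 0.52, "dy": 0.77, "dz": 0.03, "wz": -0.16},
    {"dx": 0.51, "dy": 0.78, "dz": 0.03, "wz": -0.16},
    {"dx": 0.5, "dy": 0.78, "dz": 0.03, "wz": -0.16},
  ],
)

```text
validation failed for argument at $.mo...
```

Run:
```python
from h import *
s=arm.state();print(s['time_s'],s['eef_pos'],s['qpos'],s['tcp_rot'])
p,d=arm.get_image('wrist');cv2.imwrite('pics/w1.png',p[:,:,::-1]);np.save('pics/w1.npy',d)
import pickle;pickle.dump(s,open('s1.pkl','wb'))
for c in blobs(p,(0,0,0),(180,255,60),(0,0,560,420),150)[:5]:
    print(cen(c),cv2.contourArea(c),cv2.minAreaRect(c),onplane('wrist',cen(c),.081,s))
print('expect handle at',proj('wrist',[.527,.020,.081],s))
```

```text
0.1 [0.2096 0.6415 0.4038] [ 1.5431  0.3593  0.0112 -0.0003 -1.2241 -0.2881] [[ 0.9505 -0.3107 -0.0003]
 [-0.3107 -0.9505 -0.0014]
 [ 0.0001  0.0015 -1.    ]]
[262.4133 291.7288] 71824.0 ((281.1817626953125, 216.12738037109375), (601.1643676757812, 371.85589599609375), 7.037940979003906) [[0.1258 0.6845 0.081 ]]
expect handle at [[ 721.3982 -235.5027]]
```

View pics/w1.png

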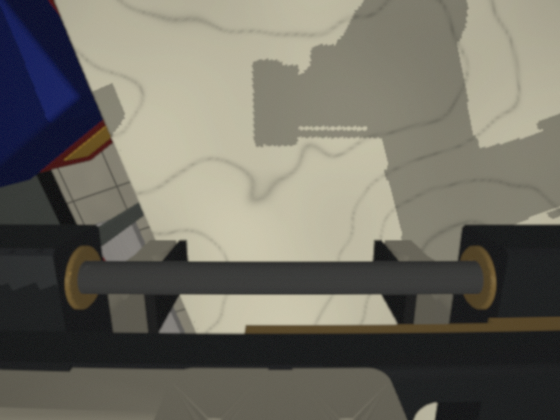

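The moves were refused because every row needs all six keys. The arm has not moved, and the picture shows only the table below the gripper. Sending the moves again.

>>> drive_tool(
  motion=[
    {"dx": 0.66, "dy": 0.66, "dz": 0.03, "wx": 0, "wy": 0, "wz": -0.16},
    {"dx": 0.65, "dy": 0.67, "dz": 0.03, "wx": 0, "wy": 0, "wz": -0.16},
    {"dx": 0.64, "dy": 0.68, "dz": 0.03, "wx": 0, "wy": 0, "wz": -0.16},
    {"dx": 0.63, "dy": 0.69, "dz": 0.03, "wx": 0, "wy": 0, "wz": -0.16},
    {"dx": 0.62, "dy": 0.7, "dz": 0.03, "wx": 0, "wy": 0, "wz": -0.16},
  ],
  grip=-1,
  squeeze=60,
)

```text
time_s: 0.78
eef_pos: [0.3161, 0.432, 0.397]
tcp_rot: [[0.972, -0.233, -0.0], [-0.233, -0.972, -0.0], [-0.0, 0.0, -1.0]]
wrist_force: [0.3, 0.5, 0.5]
width: 1.0
gripper_force: 0.0
```

>>> drive_tool(
  motion=[
    {"dx": 0.61, "dy": 0.71, "dz": 0.03, "wx": 0, "wy": 0, "wz": -0.16},
    {"dx": 0.59, "dy": 0.72, "dz": 0.03, "wx": 0, "wy": 0, "wz": -0.16},
    {"dx": 0.58, "dy": 0.72, "dz": 0.03, "wx": 0, "wy": 0, "wz": -0.16},
    {"dx": 0.57, "dy": 0.73, "dz": 0.03, "wx": 0, "wy": 0, "wz": -0.16},
    {"dx": 0.56, "dy": 0.74, "dz": 0.03, "wx": 0, "wy": 0, "wz": -0.16},
  ],
)

```text
time_s: 1.4
eef_pos: [0.4219, 0.2253, 0.3897]
tcp_rot: [[0.988, -0.154, 0.0], [-0.154, -0.988, 0.0], [0.0, -0.0, -1.0]]
wrist_force: [0.9, -0.1, 0.1]
width: 1.001
gripper_force: 0.0
```

>>> drive_tool(
  motion=[
    {"dx": 0.55, "dy": 0.75, "dz": 0.03, "wx": 0, "wy": 0, "wz": -0.16},
    {"dx": 0.54, "dy": 0.76, "dz": 0.03, "wx": 0, "wy": 0, "wz": -0.16},
    {"dx": 0.52, "dy": 0.77, "dz": 0.03, "wx": 0, "wy": 0, "wz": -0.16},
    {"dx": 0.51, "dy": 0.78, "dz": 0.03, "wx": 0, "wy": 0, "wz": -0.16},
    {"dx": 0.5, "dy": 0.78, "dz": 0.03, "wx": 0, "wy": 0, "wz": -0.16},
  ],
)

```text
time_s: 2.02
eef_pos: [0.5283, 0.0185, 0.3821]
tcp_rot: [[0.997, -0.075, 0.0], [-0.075, -0.997, 0.0], [0.0, -0.0, -1.0]]
wrist_force: [0.6, 1.4, 0.3]
width: 0.998
gripper_force: 0.0
```

Run:
```python
from h import *
s=arm.state();print(s['time_s'],s['eef_pos'],s['qpos'],s['tcp_rot'])
p,d=arm.get_image('wrist');cv2.imwrite('pics/w2.png',p[:,:,::-1]);np.save('pics/w2.npy',d)
import pickle;pickle.dump(s,open('s1.pkl','wb'))
for c in blobs(p,(0,0,0),(180,255,60),(0,0,560,420),150)[:5]:
    print(cen(c),cv2.contourArea(c),cv2.minAreaRect(c),onplane('wrist',cen(c),.081,s))
print('expect handle at',proj('wrist',[.527,.020,.081],s))
```

```text
2.025 [0.5283 0.0185 0.3821] [ 0.4063  0.1346 -0.3425 -0.0001 -1.0936  1.0892] [[ 0.9972 -0.0752  0.0001]
 [-0.0752 -0.9972  0.0001]
 [ 0.0001 -0.0001 -1.    ]]
[263.873  341.6534] 36585.0 ((279.06158447265625, 326.0076904296875), (578.6221313476562, 152.562744140625), 7.125016689300537) [[0.398  0.0421 0.081 ]]
[516.0684 271.6707] 7204.0 ((504.5, 274.0), (96.0, 109.0), 90.0) [[ 0.4485 -0.1819  0.081 ]]
[281.6348 195.1986] 1567.0 ((282.0, 196.5), (73.0, 24.0), 90.0) [[0.5315 0.0161 0.081 ]]
[401.3599 306.3443] 671.5 ((399.0, 308.5), (29.0, 32.0), 90.0) [[ 0.4238 -0.0816  0.081 ]]
[382.5554 253.5263] 310.0 ((385.5, 251.5), (21.0, 23.0), 90.0) [[ 0.4749 -0.065   0.081 ]]
expect handle at [[277.2777 200.9483]]
```

View pics/w2.png

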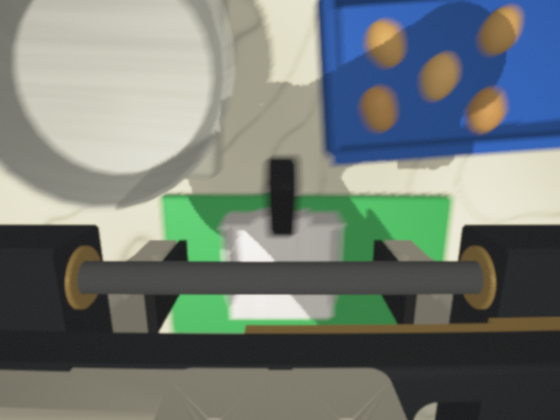

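The wrist view shows the silver scoop's handle at (282,196), centred between the fingers. Lowering and gripping.

>>> drive_tool(
  motion=[
    {"dx": 0, "dy": 0, "dz": 0.8, "wx": 0, "wy": 0, "wz": 0},
    {"dx": 0, "dy": 0, "dz": 0.8, "wx": 0, "wy": 0, "wz": 0},
    {"dx": 0, "dy": 0, "dz": 0.7, "wx": 0, "wy": 0, "wz": 0},
    {"dx": 0, "dy": 0, "dz": 0.4, "wx": 0, "wy": 0, "wz": 0},
    {"dx": 0, "dy": 0, "dz": 0.14, "wx": 0, "wy": 0, "wz": 0},
  ],
)

```text
time_s: 2.7
eef_pos: [0.5274, 0.0199, 0.2388]
tcp_rot: [[0.997, -0.076, -0.002], [-0.076, -0.997, -0.001], [-0.002, 0.001, -1.0]]
wrist_force: [-0.5, 0.3, 0.2]
width: 0.998
gripper_force: 0.0
```

>>> drive_tool(
  motion=[
    {"dx": 0, "dy": 0, "dz": 0, "wx": 0, "wy": 0, "wz": 0},
    {"dx": 0, "dy": 0, "dz": 0, "wx": 0, "wy": 0, "wz": 0},
    {"dx": 0, "dy": 0, "dz": 0, "wx": 0, "wy": 0, "wz": 0},
    {"dx": 0, "dy": 0, "dz": 0, "wx": 0, "wy": 0, "wz": 0},
    {"dx": 0, "dy": 0, "dz": 0, "wx": 0, "wy": 0, "wz": 0},
  ],
  grip=1,
  squeeze=60,
)

```text
time_s: 3.32
eef_pos: [0.5279, 0.02, 0.2404]
tcp_rot: [[0.997, -0.076, 0.0], [-0.076, -0.997, 0.0], [0.0, -0.0, -1.0]]
wrist_force: [0.2, -0.5, -0.3]
width: 0.492
gripper_force: 0.0
```

>>> drive_tool(
  motion=[
    {"dx": 0, "dy": 0, "dz": 0, "wx": 0, "wy": 0, "wz": 0},
    {"dx": 0, "dy": 0, "dz": 0, "wx": 0, "wy": 0, "wz": 0},
    {"dx": 0, "dy": 0, "dz": 0, "wx": 0, "wy": 0, "wz": 0},
    {"dx": 0, "dy": 0, "dz": 0, "wx": 0, "wy": 0, "wz": 0},
    {"dx": 0, "dy": 0, "dz": 0, "wx": 0, "wy": 0, "wz": 0},
  ],
)

```text
time_s: 3.95
eef_pos: [0.5279, 0.0201, 0.2402]
tcp_rot: [[0.997, -0.076, 0.0], [-0.076, -0.997, 0.0], [0.0, -0.0, -1.0]]
wrist_force: [-0.3, 0.3, 1.3]
width: 0.267
gripper_force: 60.0
```

>>> drive_tool(
  motion=[
    {"dx": 0, "dy": 0, "dz": -0.3, "wx": 0, "wy": 0, "wz": 0},
    {"dx": 0, "dy": 0, "dz": -0.7, "wx": 0, "wy": 0, "wz": 0},
    {"dx": 0, "dy": 0, "dz": -0.8, "wx": 0, "wy": 0, "wz": 0},
    {"dx": 0, "dy": 0, "dz": -0.8, "wx": 0, "wy": 0, "wz": 0},
    {"dx": 0, "dy": 0, "dz": -0.6, "wx": 0, "wy": 0, "wz": 0},
  ],
)

```text
time_s: 4.58
eef_pos: [0.5276, 0.0199, 0.403]
tcp_rot: [[0.997, -0.076, 0.002], [-0.076, -0.997, 0.001], [0.002, -0.001, -1.0]]
wrist_force: [1.4, 0.6, -2.5]
width: 0.274
gripper_force: 60.0
```

```bash
sed -i 's/^LIP=.*/LIP=np.array([-.150,0,.2284])/' h.py
python3 - <<'E'
from h import *
s=arm.state();print(s['time_s'],s['eef_pos'],s['width'],s['gripper_force'],s['wrist_force'],s['torque'])
# over bin: lip at bin x -.04 => y=-.218 , x=.623
R,p=plan(rot(-np.pi/2,.0),lip=[.623,-.215,.17],n=20)
R,p=plan(rot(-np.pi/2,.35),lip=[.623,-.220,.05],n=5,R0=R,p0=p)
E
```

```text
4.575 [0.5276 0.0199 0.403 ] 0.27404659240243845 59.98660683631897 [ 1.3546  0.6047 -2.4945] [ 0.0066 -0.1703  0.0228]
rows 20 to [ 0.623  -0.365   0.3984]
[[ 0.25  0.45  0.   -0.   -0.    0.75]
 [ 0.26 -0.    0.   -0.   -0.    0.75]]
rows 5 to [ 0.623  -0.2826  0.316 ]
[[-0.31 -0.    0.28 -0.    0.7   0.  ]
 [-0.34 -0.    0.28 -0.    0.7   0.  ]
 [-0.37  0.    0.28 -0.    0.7   0.  ]
 [-0.41 -0.    0.27 -0.    0.7   0.  ]
 [-0.44 -0.    0.27 -0.    0.7   0.  ]]
```

Run:
```python
from h import *
R,p=plan(rot(-np.pi/2),p1=[.623,-.365,.398],ref=np.zeros(3),n=15)
```

```text
rows 15 to [ 0.623 -0.365  0.398]
[[ 0.17  0.5   0.01 -0.   -0.    1.  ]
 [ 0.21  0.48  0.01 -0.   -0.    1.  ]
 [ 0.26  0.46  0.01 -0.   -0.    1.  ]
 [ 0.31  0.43  0.01 -0.   -0.    1.  ]
 [ 0.35  0.4   0.01 -0.   -0.    1.  ]
 [ 0.39  0.36  0.01 -0.   -0.    1.  ]
 [ 0.42  0.32  0.01 -0.   -0.    1.  ]
 [ 0.45  0.28  0.01 -0.   -0.    1.  ]
 [ 0.47  0.23  0.01 -0.   -0.    1.  ]
 [ 0.5   0.18  0.01 -0.   -0.    1.  ]
 [ 0.51  0.13  0.01 -0.   -0.    1.  ]
 [ 0.52  0.08  0.01 -0.   -0.    1.  ]
 [ 0.53  0.03  0.01 -0.   -0.    1.  ]
 [ 0.53 -0.02  0.01 -0.   -0.    1.  ]
 [ 0.52 -0.08  0.01 -0.   -0.    1.  ]]
```

>>> drive_tool(
  motion=[
    {"dx": 0.17, "dy": 0.5, "dz": 0.01, "wx": 0, "wy": 0, "wz": 1},
    {"dx": 0.21, "dy": 0.48, "dz": 0.01, "wx": 0, "wy": 0, "wz": 1},
    {"dx": 0.26, "dy": 0.46, "dz": 0.01, "wx": 0, "wy": 0, "wz": 1},
    {"dx": 0.31, "dy": 0.43, "dz": 0.01, "wx": 0, "wy": 0, "wz": 1},
    {"dx": 0.35, "dy": 0.4, "dz": 0.01, "wx": 0, "wy": 0, "wz": 1},
  ],
)

```text
time_s: 5.2
eef_pos: [0.5596, -0.1091, 0.3985]
tcp_rot: [[0.837, -0.547, 0.0], [-0.547, -0.837, 0.0], [0.0, -0.0, -1.0]]
wrist_force: [-0.5, 0.6, -2.0]
width: 0.272
gripper_force: 60.0
```

>>> drive_tool(
  motion=[
    {"dx": 0.39, "dy": 0.36, "dz": 0.01, "wx": 0, "wy": 0, "wz": 1},
    {"dx": 0.42, "dy": 0.32, "dz": 0.01, "wx": 0, "wy": 0, "wz": 1},
    {"dx": 0.45, "dy": 0.28, "dz": 0.01, "wx": 0, "wy": 0, "wz": 1},
    {"dx": 0.47, "dy": 0.23, "dz": 0.01, "wx": 0, "wy": 0, "wz": 1},
    {"dx": 0.5, "dy": 0.18, "dz": 0.01, "wx": 0, "wy": 0, "wz": 1},
  ],
)

```text
time_s: 5.82
eef_pos: [0.5915, -0.2372, 0.396]
tcp_rot: [[0.472, -0.882, 0.0], [-0.882, -0.472, 0.0], [-0.0, -0.0, -1.0]]
wrist_force: [0.2, -0.2, -1.5]
width: 0.273
gripper_force: 60.0
```

>>> drive_tool(
  motion=[
    {"dx": 0.51, "dy": 0.13, "dz": 0.01, "wx": 0, "wy": 0, "wz": 1},
    {"dx": 0.52, "dy": 0.08, "dz": 0.01, "wx": 0, "wy": 0, "wz": 1},
    {"dx": 0.53, "dy": 0.03, "dz": 0.01, "wx": 0, "wy": 0, "wz": 1},
    {"dx": 0.53, "dy": -0.02, "dz": 0.01, "wx": 0, "wy": 0, "wz": 1},
    {"dx": 0.52, "dy": -0.08, "dz": 0.01, "wx": 0, "wy": 0, "wz": 1},
  ],
)

```text
time_s: 6.45
eef_pos: [0.6231, -0.3654, 0.3934]
tcp_rot: [[-0.008, -1.0, -0.0], [-1.0, 0.008, 0.0], [-0.0, 0.0, -1.0]]
wrist_force: [0.2, 0.8, -1.7]
width: 0.273
gripper_force: 60.0
```

Run:
```python
from h import *
s=arm.state();print(s['time_s'],s['eef_pos'],s['tcp_rot'],s['qpos'],s['wrist_force'],s['torque'])
R,p=plan(rot(-np.pi/2,.35),lip=[.623,-.222,.05],n=5)
plan(rot(-np.pi/2,.35),lip=[.623,-.222,.012],n=5,R0=R,p0=p)
for n in ['top','wrist']:
    q,d=arm.get_image(n);cv2.imwrite(f'pics/{n}3.png',q[:,:,::-1]);
    if n=='top':a=cv2.resize(q[145:305,220:380,::-1],None,fx=3,fy=3)
    else: b=q[:,:,::-1]
print('lip expect',proj('top',s['eef_pos']+s['tcp_rot']@LIP))
cv2.imwrite('pics/c3.png',cv2.resize(np.hstack([cv2.resize(a,(420,420)),b]),(800,343)))
```

```text
6.45 [ 0.6231 -0.3654  0.3934] [[-0.0083 -1.     -0.0003]
 [-1.      0.0083  0.0001]
 [-0.0001  0.0003 -1.    ]] [-0.2616  0.4423  0.1147 -0.     -1.2435  0.2533] [ 0.1984  0.7671 -1.7003] [-0.0169 -0.1075 -0.0021]
rows 5 to [ 0.623  -0.2846  0.316 ]
[[-0.3   0.    0.26  0.    0.7  -0.02]
 [-0.33  0.    0.26  0.    0.7  -0.02]
 [-0.36  0.    0.26  0.    0.7  -0.02]
 [-0.4   0.    0.26  0.    0.7  -0.02]
 [-0.43  0.    0.25  0.    0.7  -0.02]]
rows 5 to [ 0.623  -0.2846  0.278 ]
[[-0.05  0.    0.14 -0.    0.    0.  ]
 [-0.05  0.    0.14 -0.    0.    0.  ]
 [-0.05  0.    0.14 -0.    0.    0.  ]
 [-0.05  0.    0.14 -0.    0.    0.  ]
 [-0.05  0.    0.14 -0.    0.    0.  ]]
lip expect [[326.1162 190.693 ]]
```

View pics/c3.png

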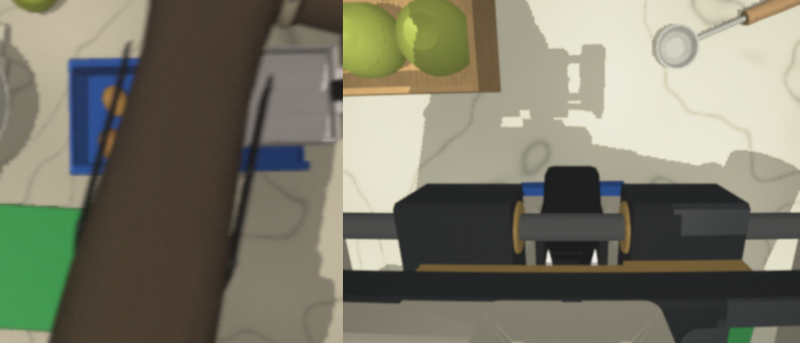

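The arm hides most of the bin from the top camera. The scoop's rear is visible at right, lined up with the bin, and the grip is holding. Next I tilt and lower the lip into the bin.

>>> drive_tool(
  motion=[
    {"dx": -0.3, "dy": 0, "dz": 0.26, "wx": 0, "wy": 0.7, "wz": -0.02},
    {"dx": -0.33, "dy": 0, "dz": 0.26, "wx": 0, "wy": 0.7, "wz": -0.02},
    {"dx": -0.36, "dy": 0, "dz": 0.26, "wx": 0, "wy": 0.7, "wz": -0.02},
    {"dx": -0.4, "dy": 0, "dz": 0.26, "wx": 0, "wy": 0.7, "wz": -0.02},
    {"dx": -0.43, "dy": 0, "dz": 0.25, "wx": 0, "wy": 0.7, "wz": -0.02},
  ],
)

```text
time_s: 7.18
eef_pos: [0.6231, -0.2829, 0.3158]
tcp_rot: [[0.006, -1.0, 0.001], [-0.939, -0.006, -0.345], [0.345, 0.001, -0.939]]
wrist_force: [-0.2, -0.9, -2.3]
width: 0.273
gripper_force: 60.0
```

>>> drive_tool(
  motion=[
    {"dx": -0.06, "dy": 0, "dz": 0.16, "wx": 0, "wy": 0, "wz": 0},
    {"dx": -0.06, "dy": 0, "dz": 0.16, "wx": 0, "wy": 0, "wz": 0},
    {"dx": -0.06, "dy": 0, "dz": 0.16, "wx": 0, "wy": 0, "wz": 0},
    {"dx": -0.05, "dy": 0, "dz": 0.14, "wx": 0, "wy": 0, "wz": 0},
    {"dx": 0, "dy": 0, "dz": 0, "wx": 0, "wy": 0, "wz": 0},
  ],
)

```text
time_s: 7.8
eef_pos: [0.623, -0.2842, 0.2816]
tcp_rot: [[0.005, -1.0, -0.001], [-0.939, -0.004, -0.343], [0.343, 0.003, -0.939]]
wrist_force: [-0.4, 0.6, -2.4]
width: 0.27
gripper_force: 60.0
```

```bash
cat > st.py <<'E'
from h import *
s=arm.state();print(round(s['time_s'],2),s['eef_pos'],'F',s['wrist_force'],'M',s['torque'],'lip',s['eef_pos']+s['tcp_rot']@LIP,'tilt',np.arcsin(-(s['tcp_rot']@[-1,0,0])[2]))
E
python3 - <<'E'
from st import *
p,d=arm.get_image('scene')
L=proj('scene',s['eef_pos']+s['tcp_rot']@LIP)[0];print(L)
cv2.imwrite('pics/c4.png',cv2.resize(p[180:280,180:320,::-1],None,fx=5,fy=5,interpolation=cv2.INTER_CUBIC))
E
```

```text
7.8 [ 0.623  -0.2842  0.2816] F [-0.4041  0.6406 -2.4442] M [ 1.3828 -0.0727 -0.0521] lip [ 0.622  -0.2216  0.0156] tilt 0.3497597985984933
[240.3891 231.699 ]
```

View pics/c4.png

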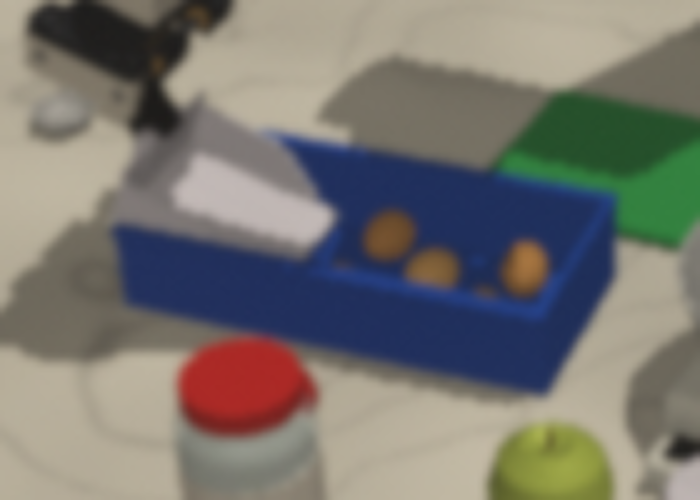

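The scene crop shows the lip down in the bin at (330,215), just short of the front potatoes at (345,265) and (388,235). Now feeling for the floor.

>>> drive_tool(
  motion=[
    {"dx": -0.014, "dy": 0, "dz": 0.038, "wx": 0, "wy": 0, "wz": 0},
    {"dx": -0.014, "dy": 0, "dz": 0.038, "wx": 0, "wy": 0, "wz": 0},
    {"dx": -0.014, "dy": 0, "dz": 0.038, "wx": 0, "wy": 0, "wz": 0},
    {"dx": -0.014, "dy": 0, "dz": 0.038, "wx": 0, "wy": 0, "wz": 0},
    {"dx": 0, "dy": 0, "dz": 0, "wx": 0, "wy": 0, "wz": 0},
  ],
)

```text
time_s: 8.48
eef_pos: [0.6231, -0.2837, 0.2739]
tcp_rot: [[0.005, -1.0, -0.0], [-0.939, -0.005, -0.343], [0.343, 0.002, -0.939]]
wrist_force: [0.7, -0.6, -2.5]
width: 0.269
gripper_force: 60.0
```

```bash
python3 st.py
```

```text
8.47 [ 0.6231 -0.2837  0.2739] F [ 0.7175 -0.5602 -2.4906] M [ 1.3692 -0.0599 -0.0159] lip [ 0.6223 -0.2211  0.0079] tilt 0.34993484142383396
```

>>> drive_tool(
  motion=[
    {"dx": -0.007, "dy": 0, "dz": 0.019, "wx": 0, "wy": 0, "wz": 0},
    {"dx": -0.007, "dy": 0, "dz": 0.019, "wx": 0, "wy": 0, "wz": 0},
    {"dx": -0.007, "dy": 0, "dz": 0.019, "wx": 0, "wy": 0, "wz": 0},
    {"dx": -0.007, "dy": 0, "dz": 0.019, "wx": 0, "wy": 0, "wz": 0},
    {"dx": 0, "dy": 0, "dz": 0, "wx": 0, "wy": 0, "wz": 0},
  ],
)

```text
time_s: 9.1
eef_pos: [0.6233, -0.2838, 0.2704]
tcp_rot: [[0.005, -1.0, 0.0], [-0.939, -0.005, -0.343], [0.343, 0.001, -0.939]]
wrist_force: [-1.3, 0.2, 0.4]
width: 0.272
gripper_force: 60.0
```

Run:
```python
from st import *
L=s['eef_pos']+s['tcp_rot']@LIP
R,p=plan(rot(-np.pi/2,.2),lip=[.623,L[1]+.035,L[2]+.001],n=5)
```

```text
9.1 [ 0.6233 -0.2838  0.2704] F [-1.2886  0.1708  0.3596] M [ 1.1995  0.2126 -0.0267] lip [ 0.6226 -0.2213  0.0044] tilt 0.35025520654728365
rows 5 to [ 0.623  -0.2879  0.2591]
[[ 0.01  0.    0.04  0.   -0.3   0.01]
 [ 0.    0.    0.04  0.   -0.3   0.01]
 [ 0.    0.    0.05  0.   -0.3   0.01]
 [ 0.    0.    0.05  0.   -0.3   0.01]
 [ 0.    0.    0.06  0.   -0.3   0.01]]
```

>>> drive_tool(
  motion=[
    {"dx": 0.0, "dy": 0, "dz": 0.03, "wx": 0, "wy": -0.3, "wz": 0.01},
    {"dx": 0, "dy": 0, "dz": 0.04, "wx": 0, "wy": -0.3, "wz": 0.01},
    {"dx": 0, "dy": 0, "dz": 0.05, "wx": 0, "wy": -0.3, "wz": 0.01},
    {"dx": 0, "dy": 0, "dz": 0.05, "wx": 0, "wy": -0.3, "wz": 0.01},
    {"dx": 0, "dy": 0, "dz": 0.06, "wx": 0, "wy": -0.3, "wz": 0.01},
  ],
)

```text
time_s: 9.72
eef_pos: [0.6232, -0.2869, 0.2588]
tcp_rot: [[0.0, -1.0, -0.001], [-0.98, 0.0, -0.198], [0.198, 0.001, -0.98]]
wrist_force: [-0.4, -0.5, -2.3]
width: 0.271
gripper_force: 60.0
```

Run:
```python
from st import *
L=s['eef_pos']+s['tcp_rot']@LIP
R,p=plan(rot(-np.pi/2,.06),lip=[.623,L[1]+.035,.0055],n=5)
R,p=plan(rot(-np.pi/2,.06),lip=[.623,L[1]+.075,.0055],n=5,R0=R,p0=p)
```

```text
9.72 [ 0.6232 -0.2869  0.2588] F [-0.3522 -0.5025 -2.3427] M [ 0.6951 -0.1093 -0.0377] lip [ 0.623  -0.1849  0.0053] tilt 0.19883714226108662
rows 5 to [ 0.623  -0.286   0.2425]
[[-0.01  0.    0.06  0.   -0.28  0.  ]
 [-0.01  0.    0.06  0.   -0.28  0.  ]
 [-0.01  0.    0.06  0.   -0.28  0.  ]
 [-0.01  0.    0.07  0.   -0.28  0.  ]
 [-0.01  0.    0.07  0.   -0.28  0.  ]]
rows 5 to [ 0.623  -0.246   0.2425]
[[-0.16 -0.   -0.01  0.   -0.    0.  ]
 [-0.16 -0.   -0.01  0.   -0.    0.  ]
 [-0.16 -0.   -0.01  0.   -0.    0.  ]
 [-0.16 -0.   -0.01  0.   -0.    0.  ]
 [-0.16 -0.   -0.01  0.   -0.    0.  ]]
```

>>> drive_tool(
  motion=[
    {"dx": -0.01, "dy": 0, "dz": 0.06, "wx": 0, "wy": -0.28, "wz": 0},
    {"dx": -0.01, "dy": 0, "dz": 0.06, "wx": 0, "wy": -0.28, "wz": 0},
    {"dx": -0.01, "dy": 0, "dz": 0.06, "wx": 0, "wy": -0.28, "wz": 0},
    {"dx": -0.01, "dy": 0, "dz": 0.07, "wx": 0, "wy": -0.28, "wz": 0},
    {"dx": -0.01, "dy": 0, "dz": 0.07, "wx": 0, "wy": -0.28, "wz": 0},
  ],
)

```text
time_s: 10.35
eef_pos: [0.6231, -0.2866, 0.2425]
tcp_rot: [[0.0, -1.0, -0.001], [-0.998, 0.0, -0.059], [0.059, 0.001, -0.998]]
wrist_force: [-0.7, -0.7, -1.4]
width: 0.268
gripper_force: 60.0
```

>>> drive_tool(
  motion=[
    {"dx": -0.16, "dy": 0, "dz": -0.01, "wx": 0, "wy": 0, "wz": 0},
    {"dx": -0.16, "dy": 0, "dz": -0.01, "wx": 0, "wy": 0, "wz": 0},
    {"dx": -0.16, "dy": 0, "dz": -0.01, "wx": 0, "wy": 0, "wz": 0},
    {"dx": -0.16, "dy": 0, "dz": -0.01, "wx": 0, "wy": 0, "wz": 0},
    {"dx": -0.16, "dy": 0, "dz": -0.01, "wx": 0, "wy": 0, "wz": 0},
  ],
)

```text
time_s: 10.98
eef_pos: [0.6232, -0.2459, 0.2431]
tcp_rot: [[0.0, -1.0, -0.0], [-0.998, -0.0, -0.06], [0.06, 0.0, -0.998]]
wrist_force: [-0.9, -0.6, -3.2]
width: 0.275
gripper_force: 60.0
```

Run:
```python
from st import *
p,d=arm.get_image('scene')
cv2.imwrite('pics/c5.png',cv2.resize(p[190:270,190:320,::-1],None,fx=5,fy=5,interpolation=cv2.INTER_CUBIC))
```

```text
10.97 [ 0.6232 -0.2459  0.2431] F [-0.8525 -0.5637 -3.2486] M [-0.0239 -0.0539  0.009 ] lip [ 0.6231 -0.1099  0.0061] tilt 0.06013183220208358
```

View pics/c5.png

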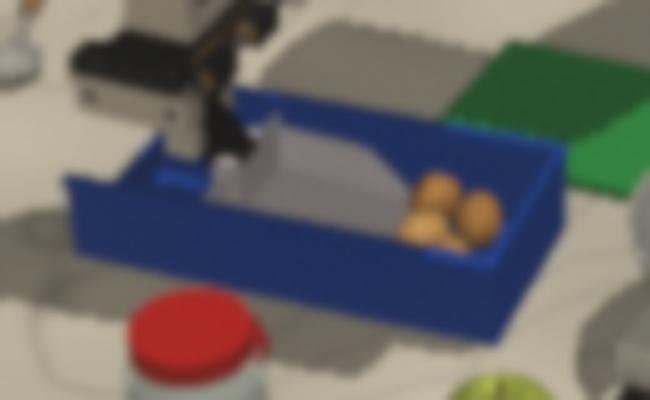

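The crop shows the potatoes bunched ahead of the lip, which is at about (405,210). Pushing on in gentle steps.

>>> drive_tool(
  motion=[
    {"dx": -0.1, "dy": 0, "dz": 0.01, "wx": 0, "wy": 0, "wz": 0},
    {"dx": -0.1, "dy": 0, "dz": 0, "wx": 0, "wy": 0, "wz": 0},
    {"dx": -0.1, "dy": 0, "dz": 0, "wx": 0, "wy": 0, "wz": 0},
    {"dx": -0.1, "dy": 0, "dz": 0, "wx": 0, "wy": 0, "wz": 0},
    {"dx": 0, "dy": 0, "dz": 0, "wx": 0, "wy": 0, "wz": 0},
  ],
)

```text
time_s: 11.65
eef_pos: [0.6234, -0.2263, 0.2416]
tcp_rot: [[0.0, -1.0, 0.0], [-0.998, -0.0, -0.06], [0.06, -0.0, -0.998]]
wrist_force: [0.5, 0.2, 0.8]
width: 0.269
gripper_force: 60.0
```

```bash
python3 st.py
```

```text
11.65 [ 0.6234 -0.2263  0.2416] F [0.5387 0.2466 0.8211] M [ 0.6518 -0.1939 -0.0536] lip [ 0.6234 -0.0903  0.0046] tilt 0.059909763480257644
```

>>> drive_tool(
  motion=[
    {"dx": -0.1, "dy": 0, "dz": -0.006, "wx": 0, "wy": 0, "wz": 0},
    {"dx": -0.1, "dy": 0, "dz": -0.006, "wx": 0, "wy": 0, "wz": 0},
    {"dx": -0.1, "dy": 0, "dz": -0.006, "wx": 0, "wy": 0, "wz": 0},
    {"dx": -0.1, "dy": 0, "dz": -0.006, "wx": 0, "wy": 0, "wz": 0},
    {"dx": 0, "dy": 0, "dz": 0, "wx": 0, "wy": 0, "wz": 0},
  ],
)

```text
time_s: 12.28
eef_pos: [0.6233, -0.2063, 0.2414]
tcp_rot: [[0.0, -1.0, 0.0], [-0.998, -0.0, -0.06], [0.06, -0.0, -0.998]]
wrist_force: [0.7, -2.2, 2.1]
width: 0.271
gripper_force: 60.0
```

```bash
python3 st.py
```

```text
12.28 [ 0.6233 -0.2063  0.2414] F [ 0.6592 -2.1948  2.1232] M [-0.3522 -0.2322 -0.0238] lip [ 0.6233 -0.0702  0.0045] tilt 0.059948144196285975
```

>>> drive_tool(
  motion=[
    {"dx": -0.1, "dy": 0, "dz": -0.006, "wx": 0, "wy": 0, "wz": 0},
    {"dx": -0.1, "dy": 0, "dz": -0.006, "wx": 0, "wy": 0, "wz": 0},
    {"dx": -0.1, "dy": 0, "dz": -0.006, "wx": 0, "wy": 0, "wz": 0},
    {"dx": 0, "dy": 0, "dz": 0, "wx": 0, "wy": 0, "wz": 0},
    {"dx": 0, "dy": 0, "dz": 0, "wx": 0, "wy": 0, "wz": 0},
  ],
)

```text
time_s: 12.9
eef_pos: [0.6232, -0.1918, 0.2414]
tcp_rot: [[-0.0, -1.0, -0.0], [-0.998, 0.0, -0.06], [0.06, 0.0, -0.998]]
wrist_force: [-0.5, -4.2, 2.6]
width: 0.27
gripper_force: 60.0
```

```bash
python3 st.py
```

```text
12.9 [ 0.6232 -0.1918  0.2414] F [-0.4576 -4.2219  2.6218] M [-1.0357 -0.05    0.0335] lip [ 0.6232 -0.0557  0.0044] tilt 0.06005600629676494
```

>>> drive_tool(
  motion=[
    {"dx": -0.06, "dy": 0, "dz": -0.004, "wx": 0, "wy": 0, "wz": 0},
    {"dx": -0.06, "dy": 0, "dz": -0.004, "wx": 0, "wy": 0, "wz": 0},
    {"dx": -0.06, "dy": 0, "dz": -0.004, "wx": 0, "wy": 0, "wz": 0},
    {"dx": -0.06, "dy": 0, "dz": -0.004, "wx": 0, "wy": 0, "wz": 0},
    {"dx": 0, "dy": 0, "dz": 0, "wx": 0, "wy": 0, "wz": 0},
  ],
)

```text
time_s: 13.52
eef_pos: [0.6232, -0.1798, 0.2415]
tcp_rot: [[-0.0, -1.0, -0.0], [-0.998, 0.0, -0.06], [0.06, 0.0, -0.998]]
wrist_force: [-0.2, -5.2, 3.5]
width: 0.274
gripper_force: 60.0
```

Run:
```python
from st import *
p,d=arm.get_image('scene')
cv2.imwrite('pics/c6.png',cv2.resize(p[190:270,190:320,::-1],None,fx=5,fy=5,interpolation=cv2.INTER_CUBIC))
```

```text
13.53 [ 0.6232 -0.1798  0.2415] F [-0.2424 -5.1633  3.467 ] M [-1.3867 -0.1089 -0.024 ] lip [ 0.6232 -0.0438  0.0045] tilt 0.060218749849760035
```

View pics/c6.png

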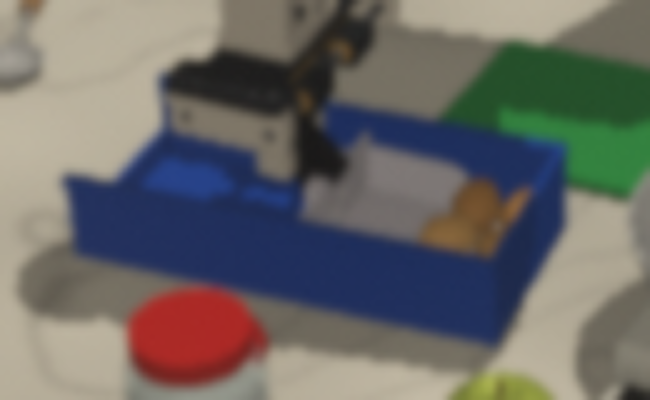

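The crop shows the potatoes bunched on the front of the scoop against the end wall, around (475,215). I have one picture left, so from here I use numeric blob checks.

>>> drive_tool(
  motion=[
    {"dx": -0.04, "dy": 0, "dz": -0.003, "wx": 0, "wy": 0, "wz": 0},
    {"dx": -0.04, "dy": 0, "dz": -0.003, "wx": 0, "wy": 0, "wz": 0},
    {"dx": -0.04, "dy": 0, "dz": -0.003, "wx": 0, "wy": 0, "wz": 0},
    {"dx": -0.03, "dy": 0, "dz": -0.003, "wx": 0, "wy": 0, "wz": 0},
    {"dx": 0, "dy": 0, "dz": 0, "wx": 0, "wy": 0, "wz": 0},
  ],
)

```text
time_s: 14.2
eef_pos: [0.6232, -0.1722, 0.2415]
tcp_rot: [[-0.0, -1.0, -0.0], [-0.998, 0.0, -0.06], [0.06, 0.0, -0.998]]
wrist_force: [-0.2, -4.8, 4.0]
width: 0.27
gripper_force: 60.0
```

```bash
cat >> st.py <<'E'
def pots():
    for n,r in [('scene',(180,180,420,290)),('top',(140,120,380,300))]:
        p,d=arm.get_image(n)
        for c in blobs(p,(5,90,60),(25,255,255),r,6):
            m=np.zeros(d.shape,np.uint8);cv2.drawContours(m,[c],-1,1,-1);z=np.median(d[(m>0)&(d>0)])
            C,E=T(n);q=cv2.undistortPoints(cen(c).reshape(1,1,2),C['intrinsics'],np.array([C['k1'],0,0,0.]))[0,0]
            print(n,cv2.contourArea(c),cen(c).round(),'P',E[:3,:3]@(np.r_[q,1]*(z+.01))+E[:3,3])
E
python3 -c "
from st import *
pots()"
```

```text
14.2 [ 0.6232 -0.1722  0.2415] F [-0.1605 -4.7798  3.9609] M [-1.1941 -0.1784 -0.0184] lip [ 0.6231 -0.0362  0.0045] tilt 0.06004312577726678
scene 519.0 [409. 223.] P [0.3703 0.3048 0.0061]
scene 133.5 [284. 233.] P [ 0.6008 -0.072   0.0284]
scene 26.0 [197. 185.] P [ 0.3697 -0.5399  0.0118]
top 346.5 [266. 208.] P [ 0.6009 -0.0604  0.0298]
top 77.0 [144. 294.] P [0.3724 0.2748 0.0232]
top 75.5 [143. 275.] P [0.4253 0.2797 0.0251]
top 19.5 [193. 295.] P [0.3904 0.0266 0.683 ]
top 6.5 [173. 295.] P [0.3902 0.0576 0.6681]
top 6.5 [189. 283.] P [0.4074 0.0354 0.6663]
```

>>> drive_tool(
  motion=[
    {"dx": -0.03, "dy": 0, "dz": -0.002, "wx": 0, "wy": 0, "wz": 0},
    {"dx": -0.03, "dy": 0, "dz": -0.002, "wx": 0, "wy": 0, "wz": 0},
    {"dx": -0.03, "dy": 0, "dz": -0.002, "wx": 0, "wy": 0, "wz": 0},
    {"dx": 0, "dy": 0, "dz": 0, "wx": 0, "wy": 0, "wz": 0},
    {"dx": 0, "dy": 0, "dz": 0, "wx": 0, "wy": 0, "wz": 0},
  ],
)

```text
time_s: 14.92
eef_pos: [0.6231, -0.1679, 0.2416]
tcp_rot: [[0.0, -1.0, -0.001], [-0.998, 0.0, -0.06], [0.06, 0.001, -0.998]]
wrist_force: [-0.2, -6.4, 3.4]
width: 0.268
gripper_force: 60.0
```

>>> drive_tool(
  motion=[
    {"dx": -0.03, "dy": 0, "dz": -0.002, "wx": 0, "wy": 0, "wz": 0},
    {"dx": -0.03, "dy": 0, "dz": -0.002, "wx": 0, "wy": 0, "wz": 0},
    {"dx": -0.02, "dy": 0, "dz": -0.002, "wx": 0, "wy": 0, "wz": 0},
    {"dx": 0, "dy": 0, "dz": 0, "wx": 0, "wy": 0, "wz": 0},
    {"dx": 0, "dy": 0, "dz": 0, "wx": 0, "wy": 0, "wz": 0},
  ],
)

```text
time_s: 15.55
eef_pos: [0.6231, -0.1649, 0.242]
tcp_rot: [[0.0, -1.0, -0.001], [-0.998, -0.0, -0.062], [0.062, 0.001, -0.998]]
wrist_force: [-0.8, -12.8, 4.1]
width: 0.271
gripper_force: 60.0
```

Run:
```python
from st import *
pots()
R0,p0=np.array(s['tcp_rot']),np.array(s['eef_pos']); L=p0+R0@LIP
REAR=LIP+[.12,0,0]; A=p0+R0@REAR
# tilt back about the rear bottom edge, 0.30 rad nose up
R,p=plan(rot(-np.pi/2,-.30),lip=A+[0,-.004,.004],ref=REAR,n=5)
R,p=plan(rot(-np.pi/2,-.30),lip=p+R@LIP+[0,-.0,.06],n=5,R0=R,p0=p)
```

```text
15.55 [ 0.6231 -0.1649  0.242 ] F [ -0.8093 -12.775    4.0932] M [-4.2323 -0.1744  0.2718] lip [ 0.6229 -0.0292  0.0048] tilt 0.061786615439214605
scene 518.0 [409. 223.] P [0.3694 0.3047 0.0056]
scene 139.0 [284. 233.] P [ 0.6088 -0.0683  0.035 ]
scene 26.0 [197. 185.] P [ 0.3715 -0.5386  0.0129]
top 344.0 [265. 208.] P [ 0.6009 -0.0591  0.0307]
top 77.0 [144. 294.] P [0.3724 0.2747 0.0234]
top 75.0 [143. 275.] P [0.4255 0.2801 0.0237]
top 15.0 [169. 295.] P [0.39   0.064  0.6667]
top 10.0 [197. 289.] P [0.3981 0.0215 0.6754]
rows 5 to [ 0.623  -0.2492  0.2255]
[[ 0.35  0.    0.04  0.   -0.72  0.  ]
 [ 0.34  0.    0.04  0.   -0.72  0.  ]
 [ 0.34  0.    0.04  0.   -0.72  0.  ]
 [ 0.34  0.    0.04  0.   -0.72  0.  ]
 [ 0.34  0.    0.04  0.   -0.72  0.  ]]
rows 5 to [ 0.623  -0.2492  0.2855]
[[-0.07  0.   -0.23  0.    0.    0.  ]
 [-0.07  0.   -0.23  0.    0.    0.  ]
 [-0.07  0.   -0.23  0.    0.    0.  ]
 [-0.07  0.   -0.23  0.    0.    0.  ]
 [-0.07  0.   -0.23  0.    0.    0.  ]]
```

>>> drive_tool(
  motion=[
    {"dx": 0.35, "dy": 0, "dz": 0.04, "wx": 0, "wy": -0.72, "wz": 0},
    {"dx": 0.34, "dy": 0, "dz": 0.04, "wx": 0, "wy": -0.72, "wz": 0},
    {"dx": 0.34, "dy": 0, "dz": 0.04, "wx": 0, "wy": -0.72, "wz": 0},
    {"dx": 0.34, "dy": 0, "dz": 0.04, "wx": 0, "wy": -0.72, "wz": 0},
    {"dx": 0.34, "dy": 0, "dz": 0.04, "wx": 0, "wy": -0.72, "wz": 0},
  ],
)

```text
time_s: 16.27
eef_pos: [0.623, -0.247, 0.2231]
tcp_rot: [[-0.0, -1.0, -0.002], [-0.954, -0.0, 0.299], [-0.299, 0.002, -0.954]]
wrist_force: [-0.3, -0.2, -3.8]
width: 0.275
gripper_force: 60.0
```

```bash
python3 -c "
from st import *
pots()"
```

```text
16.27 [ 0.623  -0.247   0.2231] F [-0.3108 -0.2331 -3.7752] M [-1.7723  0.0159  0.0395] lip [ 0.6226 -0.0355  0.0501] tilt -0.30404759276073395
scene 517.0 [409. 223.] P [0.3694 0.305  0.0055]
scene 320.0 [280. 228.] P [ 0.6121 -0.0821  0.0549]
scene 26.5 [197. 185.] P [ 0.3719 -0.5382  0.0136]
scene 13.5 [240. 203.] P [ 0.6441 -0.2015  0.1432]
top 75.0 [142. 275.] P [0.4252 0.2796 0.0257]
top 10.5 [336. 207.] P [ 0.5869 -0.2422  0.1265]
top 7.0 [146. 291.] P [0.3825 0.2659 0.0406]
```

>>> drive_tool(
  motion=[
    {"dx": -0.1, "dy": 0, "dz": -0.3, "wx": 0, "wy": 0, "wz": 0},
    {"dx": -0.13, "dy": 0, "dz": -0.42, "wx": 0, "wy": 0, "wz": 0},
    {"dx": -0.13, "dy": 0, "dz": -0.42, "wx": 0, "wy": 0, "wz": 0},
    {"dx": -0.13, "dy": 0, "dz": -0.42, "wx": 0, "wy": 0, "wz": 0},
    {"dx": -0.1, "dy": 0, "dz": -0.3, "wx": 0, "wy": 0, "wz": 0},
  ],
)

```text
time_s: 17.0
eef_pos: [0.6234, -0.2463, 0.3254]
tcp_rot: [[0.002, -1.0, 0.002], [-0.956, -0.001, 0.295], [-0.295, -0.003, -0.956]]
wrist_force: [0.1, -0.3, -3.5]
width: 0.269
gripper_force: 60.0
```

Run:
```python
from st import *
pots()
p,d=arm.get_image('scene')
a=cv2.resize(p[150:270,190:320,::-1],(520,480),interpolation=cv2.INTER_CUBIC); q,d=arm.get_image('top'); b=cv2.resize(q[150:240,230:300,::-1],(280,360),interpolation=cv2.INTER_CUBIC)
b=np.vstack([b,np.zeros((120,280,3),np.uint8)]); cv2.imwrite('pics/c7.png',np.hstack([a,b]))
```

```text
17.0 [ 0.6234 -0.2463  0.3254] F [ 0.0621 -0.3359 -3.4668] M [-1.5281 -0.0404 -0.0123] lip [ 0.6237 -0.0357  0.1513] tilt -0.29899071416913
scene 518.0 [409. 223.] P [0.3694 0.305  0.0055]
scene 268.5 [269. 200.] P [ 0.6121 -0.1143  0.1541]
scene 26.0 [197. 185.] P [ 0.3746 -0.5365  0.0149]
top 77.0 [144. 294.] P [0.3724 0.2745 0.0241]
top 75.5 [143. 275.] P [0.4253 0.2795 0.0259]
top 21.5 [284. 231.] P [ 0.4781 -0.1052  0.6966]
top 19.5 [301. 147.] P [ 0.6167 -0.1353  0.6305]
top 14.0 [303. 191.] P [ 0.5405 -0.1354  0.6589]
top 13.0 [340. 201.] P [ 0.5884 -0.2404  0.2323]
top 9.5 [283. 251.] P [ 0.4488 -0.1029  0.708 ]
top 9.0 [278. 285.] P [ 0.4031 -0.0955  0.7239]
top 8.0 [296. 182.] P [ 0.555  -0.1258  0.6594]
top 8.0 [301. 163.] P [ 0.5872 -0.1344  0.6431]
top 7.5 [285. 182.] P [ 0.5541 -0.1091  0.6666]
top 7.5 [307. 157.] P [ 0.5985 -0.1435  0.6338]
```

View pics/c7.png

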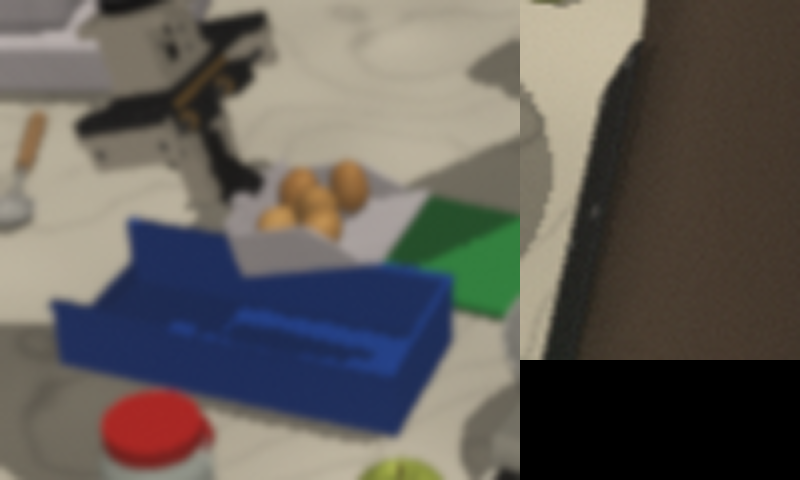

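The picture shows all five potatoes in the scoop at about (310,205) and an empty bin. Carrying to the pan.

Run:
```python
from st import *
R,p=plan(rot(-np.pi/2,-.30),lip=[.636,.12,.165],n=10)
print('tip')
R,p=plan(rot(-np.pi/2,0),lip=[.636,.125,.125],n=5,R0=R,p0=p)
R,p=plan(rot(-np.pi/2,.25),lip=[.636,.13,.095],n=5,R0=R,p0=p)
R,p=plan(rot(-np.pi/2,.5),lip=[.636,.13,.08],n=5,R0=R,p0=p)
R,p=plan(rot(-np.pi/2,.75),lip=[.636,.13,.078],n=5,R0=R,p0=p)
```

```text
17.2 [ 0.6231 -0.2465  0.3225] F [-0.0696  0.1038 -3.7772] M [-1.5319  0.0233  0.0219] lip [ 0.6231 -0.0356  0.1487] tilt -0.30011506387620374
rows 10 to [ 0.636  -0.0908  0.3389]
[[-0.31 -0.03  0.06 -0.    0.    0.  ]
 [-0.31 -0.03  0.06 -0.    0.    0.  ]
 [-0.31 -0.03  0.06 -0.    0.    0.  ]
 [-0.31 -0.03  0.06 -0.    0.    0.  ]
 [-0.31 -0.03  0.06 -0.    0.    0.  ]
 [-0.31 -0.03  0.06 -0.    0.    0.  ]
 [-0.31 -0.03  0.06 -0.    0.    0.  ]
 [-0.31 -0.03  0.06 -0.    0.    0.  ]
 [-0.31 -0.03  0.06 -0.    0.    0.  ]
 [-0.31 -0.03  0.06 -0.    0.    0.  ]]
tip
rows 5 to [ 0.636  -0.025   0.3534]
[[-0.25 -0.   -0.01  0.    0.6   0.  ]
 [-0.26 -0.   -0.01  0.    0.6   0.  ]
 [-0.27 -0.   -0.01  0.    0.6   0.  ]
 [-0.28 -0.   -0.01  0.    0.6   0.  ]
 [-0.29 -0.   -0.01  0.    0.6   0.  ]]
rows 5 to [0.636  0.0412 0.3534]
[[-0.25 -0.   -0.02  0.    0.5  -0.  ]
 [-0.26 -0.   -0.03  0.    0.5  -0.  ]
 [-0.26 -0.   -0.03  0.    0.5  -0.  ]
 [-0.27 -0.   -0.03  0.    0.5  -0.  ]
 [-0.28 -0.   -0.03  0.    0.5  -0.  ]]
rows 5 to [0.636  0.1079 0.3524]
[[-0.25 -0.   -0.09  0.    0.5  -0.  ]
 [-0.25 -0.   -0.09  0.    0.5  -0.  ]
 [-0.25 -0.   -0.09  0.    0.5  -0.  ]
 [-0.26 -0.   -0.09  0.    0.5  -0.  ]
 [-0.26 -0.   -0.09  0.    0.5  -0.  ]]
rows 5 to [0.636  0.1759 0.3474]
[[-0.24 -0.   -0.14  0.    0.5   0.  ]
 [-0.24 -0.   -0.14  0.    0.5   0.  ]
 [-0.24 -0.   -0.14  0.    0.5   0.  ]
 [-0.24 -0.   -0.14  0.    0.5   0.  ]
 [-0.24 -0.   -0.14  0.    0.5   0.  ]]
```

>>> drive_tool(
  motion=[
    {"dx": -0.15, "dy": -0.02, "dz": 0.02, "wx": 0, "wy": 0, "wz": 0},
    {"dx": -0.3, "dy": -0.03, "dz": 0.06, "wx": 0, "wy": 0, "wz": 0},
    {"dx": -0.35, "dy": -0.03, "dz": 0.06, "wx": 0, "wy": 0, "wz": 0},
    {"dx": -0.35, "dy": -0.03, "dz": 0.06, "wx": 0, "wy": 0, "wz": 0},
    {"dx": -0.35, "dy": -0.03, "dz": 0.06, "wx": 0, "wy": 0, "wz": 0},
  ],
)

```text
time_s: 17.82
eef_pos: [0.6304, -0.1696, 0.3322]
tcp_rot: [[0.001, -1.0, -0.0], [-0.955, -0.001, 0.296], [-0.296, 0.0, -0.955]]
wrist_force: [0.6, 0.2, -3.3]
width: 0.272
gripper_force: 60.0
```

>>> drive_tool(
  motion=[
    {"dx": -0.35, "dy": -0.03, "dz": 0.06, "wx": 0, "wy": 0, "wz": 0},
    {"dx": -0.35, "dy": -0.03, "dz": 0.06, "wx": 0, "wy": 0, "wz": 0},
    {"dx": -0.35, "dy": -0.03, "dz": 0.06, "wx": 0, "wy": 0, "wz": 0},
    {"dx": -0.35, "dy": -0.03, "dz": 0.06, "wx": 0, "wy": 0, "wz": 0},
    {"dx": -0.2, "dy": -0.03, "dz": 0.06, "wx": 0, "wy": 0, "wz": 0},
  ],
)

```text
time_s: 18.45
eef_pos: [0.6379, -0.0892, 0.3415]
tcp_rot: [[0.001, -1.0, -0.0], [-0.955, -0.001, 0.296], [-0.296, -0.0, -0.955]]
wrist_force: [-0.6, 0.2, -3.2]
width: 0.266
gripper_force: 60.0
```

>>> drive_tool(
  motion=[
    {"dx": -0.25, "dy": 0, "dz": -0.01, "wx": 0, "wy": 0.6, "wz": 0},
    {"dx": -0.26, "dy": 0, "dz": -0.01, "wx": 0, "wy": 0.6, "wz": 0},
    {"dx": -0.27, "dy": 0, "dz": -0.01, "wx": 0, "wy": 0.6, "wz": 0},
    {"dx": -0.28, "dy": 0, "dz": -0.01, "wx": 0, "wy": 0.6, "wz": 0},
    {"dx": -0.29, "dy": 0, "dz": -0.01, "wx": 0, "wy": 0.6, "wz": 0},
  ],
)

```text
time_s: 19.08
eef_pos: [0.6377, -0.024, 0.3555]
tcp_rot: [[-0.0, -1.0, -0.0], [-1.0, 0.0, -0.002], [0.002, 0.0, -1.0]]
wrist_force: [-0.8, -0.8, -3.5]
width: 0.273
gripper_force: 60.0
```

Run:
```python
from st import *
pots()
R,p=plan(rot(-np.pi/2,.25),lip=[.636,.13,.093],n=5)
R,p=plan(rot(-np.pi/2,.5),lip=[.636,.13,.08],n=5,R0=R,p0=p)
```

```text
19.07 [ 0.6377 -0.024   0.3555] F [-0.8203 -0.8029 -3.5171] M [-0.1178 -0.037  -0.0124] lip [0.6377 0.1256 0.1268] tilt 0.0016665550165664304
scene 520.0 [409. 223.] P [0.3689 0.3048 0.0053]
scene 342.5 [318. 212.] P [0.6291 0.0495 0.1531]
scene 26.0 [197. 185.] P [ 0.3735 -0.5372  0.0142]
top 258.0 [217. 192.] P [0.6283 0.0594 0.1534]
top 75.0 [228. 201.] P [0.6051 0.03   0.1578]
rows 5 to [0.636  0.0412 0.3514]
[[-0.24  0.01 -0.01  0.    0.5   0.  ]
 [-0.25  0.01 -0.01  0.    0.5   0.  ]
 [-0.26  0.01 -0.01  0.    0.5   0.  ]
 [-0.26  0.01 -0.01  0.    0.5   0.  ]
 [-0.27  0.01 -0.01  0.    0.5   0.  ]]
rows 5 to [0.636  0.1079 0.3524]
[[-0.24 -0.   -0.09 -0.    0.5   0.  ]
 [-0.25 -0.   -0.09 -0.    0.5   0.  ]
 [-0.25 -0.   -0.1  -0.    0.5   0.  ]
 [-0.25 -0.   -0.1  -0.    0.5   0.  ]
 [-0.25 -0.   -0.1  -0.    0.5   0.  ]]
```

Potatoes are still aboard. Tipping slowly with the lip low.

>>> drive_tool(
  motion=[
    {"dx": -0.24, "dy": 0.01, "dz": -0.01, "wx": 0, "wy": 0.5, "wz": 0},
    {"dx": -0.25, "dy": 0.01, "dz": -0.01, "wx": 0, "wy": 0.5, "wz": 0},
    {"dx": -0.26, "dy": 0.01, "dz": -0.01, "wx": 0, "wy": 0.5, "wz": 0},
    {"dx": -0.26, "dy": 0.01, "dz": -0.01, "wx": 0, "wy": 0.5, "wz": 0},
    {"dx": -0.27, "dy": 0.01, "dz": -0.01, "wx": 0, "wy": 0.5, "wz": 0},
  ],
)

```text
time_s: 19.8
eef_pos: [0.6352, 0.0391, 0.3512]
tcp_rot: [[-0.001, -1.0, -0.001], [-0.969, 0.001, -0.248], [0.248, 0.001, -0.969]]
wrist_force: [-0.1, 0.1, -4.3]
width: 0.268
gripper_force: 60.0
```

>>> drive_tool(
  motion=[
    {"dx": -0.24, "dy": 0, "dz": -0.09, "wx": 0, "wy": 0.5, "wz": 0},
    {"dx": -0.25, "dy": 0, "dz": -0.09, "wx": 0, "wy": 0.5, "wz": 0},
    {"dx": -0.25, "dy": 0, "dz": -0.1, "wx": 0, "wy": 0.5, "wz": 0},
    {"dx": -0.25, "dy": 0, "dz": -0.1, "wx": 0, "wy": 0.5, "wz": 0},
    {"dx": -0.25, "dy": 0, "dz": -0.1, "wx": 0, "wy": 0.5, "wz": 0},
  ],
)

```text
time_s: 20.42
eef_pos: [0.6353, 0.1055, 0.3524]
tcp_rot: [[-0.001, -1.0, -0.001], [-0.878, 0.001, -0.479], [0.479, 0.001, -0.878]]
wrist_force: [-0.2, 0.4, -3.4]
width: 0.267
gripper_force: 60.0
```

Run:
```python
from st import *
pots()
R,p=plan(rot(-np.pi/2,.75),lip=[.636,.125,.085],n=5)
```

```text
20.43 [0.6353 0.1055 0.3524] F [-0.2135  0.432  -3.3557] M [ 2.1713 -0.0336  0.0248] lip [0.6352 0.1276 0.0801] tilt 0.49996727813234787
scene 515.0 [409. 223.] P [0.3686 0.3049 0.0049]
scene 341.5 [328. 218.] P [0.6255 0.0809 0.1355]
scene 26.5 [197. 185.] P [ 0.3713 -0.5386  0.0133]
top 77.0 [144. 294.] P [0.3723 0.2753 0.0213]
top 74.0 [143. 275.] P [0.4257 0.2796 0.0254]
top 40.5 [206. 205.] P [0.5998 0.0898 0.1336]
top 32.5 [216. 185.] P [0.6235 0.0455 0.2764]
top 19.0 [217. 204.] P [0.5997 0.0614 0.1423]
top 11.5 [200. 194.] P [0.6061 0.0844 0.2608]
rows 5 to [0.636  0.1709 0.3544]
[[-0.21 -0.   -0.16  0.    0.5   0.  ]
 [-0.21 -0.   -0.16  0.    0.5   0.  ]
 [-0.21 -0.   -0.15  0.    0.5   0.  ]
 [-0.21 -0.   -0.15  0.    0.5   0.  ]
 [-0.21 -0.   -0.15  0.    0.5   0.  ]]
```

>>> drive_tool(
  motion=[
    {"dx": -0.21, "dy": 0, "dz": -0.16, "wx": 0, "wy": 0.5, "wz": 0},
    {"dx": -0.21, "dy": 0, "dz": -0.16, "wx": 0, "wy": 0.5, "wz": 0},
    {"dx": -0.21, "dy": 0, "dz": -0.15, "wx": 0, "wy": 0.5, "wz": 0},
    {"dx": -0.21, "dy": 0, "dz": -0.15, "wx": 0, "wy": 0.5, "wz": 0},
    {"dx": -0.21, "dy": 0, "dz": -0.15, "wx": 0, "wy": 0.5, "wz": 0},
  ],
)

```text
time_s: 21.15
eef_pos: [0.6352, 0.1714, 0.3546]
tcp_rot: [[0.0, -1.0, 0.0], [-0.73, -0.0, -0.684], [0.684, 0.0, -0.73]]
wrist_force: [-0.1, 0.3, -2.0]
width: 0.273
gripper_force: 60.0
```

Run:
```python
from st import *
pots()
R,p=plan(rot(-np.pi/2,.95),lip=[.636,.12,.092],n=5)
```

```text
21.15 [0.6352 0.1714 0.3546] F [-0.1094  0.2528 -1.986 ] M [ 2.8237 -0.056  -0.0025] lip [0.6352 0.1246 0.0854] tilt 0.7531808302336573
scene 518.0 [409. 223.] P [0.3694 0.3049 0.0054]
scene 365.5 [362. 243.] P [0.6341 0.189  0.0729]
scene 26.5 [197. 185.] P [ 0.3725 -0.5379  0.014 ]
top 119.0 [165. 210.] P [0.597  0.2076 0.0741]
top 77.0 [144. 294.] P [0.3725 0.274  0.0261]
top 73.0 [142. 275.] P [0.426  0.2805 0.0228]
top 54.0 [165. 190.] P [0.6526 0.2113 0.0681]
top 42.0 [191. 183.] P [0.6254 0.0992 0.2975]
top 13.5 [179. 194.] P [0.6063 0.1307 0.2722]
top 12.5 [179. 205.] P [0.584  0.1348 0.2512]
rows 5 to [0.636  0.2185 0.3469]
[[-0.15 -0.   -0.12 -0.    0.39  0.  ]
 [-0.15 -0.   -0.12 -0.    0.39  0.  ]
 [-0.15 -0.   -0.12 -0.    0.39  0.  ]
 [-0.15 -0.   -0.12 -0.    0.39  0.  ]
 [-0.15 -0.   -0.12 -0.    0.39  0.  ]]
```

The weight is back to the scoop alone and all five potatoes show in the pan. Retreating and levelling.

Run:
```python
from st import *
R,p=plan(rot(-np.pi/2,.7),lip=[.630,.11,.15],n=5)
R,p=plan(rot(-np.pi/2,0),lip=[.62,.08,.175],n=10,R0=R,p0=p)
R,p=plan(rot(-.076,0),p1=[.528,.020,.40],ref=np.zeros(3),n=15,R0=R,p0=p)
```

```text
21.25 [0.6353 0.1722 0.3537] F [-0.3056  0.3214 -3.1925] M [ 2.8013 -0.0088 -0.0257] lip [0.635  0.1254 0.0845] tilt 0.7530935787330102
rows 5 to [0.63   0.1424 0.4213]
[[ 0.27  0.02 -0.12 -0.   -0.11  0.  ]
 [ 0.27  0.02 -0.12 -0.   -0.11  0.  ]
 [ 0.27  0.02 -0.12 -0.   -0.11  0.  ]
 [ 0.27  0.02 -0.12 -0.   -0.11  0.  ]
 [ 0.27  0.02 -0.13 -0.   -0.11  0.  ]]
rows 10 to [ 0.62   -0.07    0.4034]
[[ 0.39  0.02  0.22  0.   -0.7  -0.  ]
 [ 0.39  0.02  0.22  0.   -0.7  -0.  ]
 [ 0.39  0.02  0.21  0.   -0.7  -0.  ]
 [ 0.39  0.02  0.21  0.   -0.7  -0.  ]
 [ 0.39  0.02  0.2   0.   -0.7  -0.  ]
 [ 0.39  0.02  0.19  0.   -0.7  -0.  ]
 [ 0.38  0.02  0.19  0.   -0.7  -0.  ]
 [ 0.38  0.02  0.18  0.   -0.7  -0.  ]
 [ 0.38  0.02  0.18  0.   -0.7  -0.  ]
 [ 0.38  0.02  0.18  0.   -0.7  -0.  ]]
rows 15 to [0.528 0.02  0.4  ]
[[-0.12  0.12  0.    0.   -0.   -1.  ]
 [-0.13  0.11  0.    0.   -0.   -1.  ]
 [-0.14  0.1   0.    0.   -0.   -1.  ]
 [-0.15  0.08  0.    0.   -0.   -1.  ]
 [-0.16  0.07  0.    0.   -0.   -1.  ]
 [-0.16  0.05  0.    0.   -0.   -1.  ]
 [-0.17  0.03  0.    0.   -0.   -1.  ]
 [-0.17  0.02  0.    0.   -0.   -1.  ]
 [-0.17 -0.    0.    0.   -0.   -1.  ]
 [-0.17 -0.02  0.    0.   -0.   -1.  ]
 [-0.17 -0.03  0.    0.   -0.   -1.  ]
 [-0.16 -0.05  0.    0.   -0.   -1.  ]
 [-0.16 -0.07  0.    0.   -0.   -1.  ]
 [-0.15 -0.08  0.    0.   -0.   -1.  ]
 [-0.14 -0.1   0.    0.   -0.   -1.  ]]
```

>>> drive_tool(
  motion=[
    {"dx": 0.27, "dy": 0.02, "dz": -0.12, "wx": 0, "wy": -0.11, "wz": 0},
    {"dx": 0.27, "dy": 0.02, "dz": -0.12, "wx": 0, "wy": -0.11, "wz": 0},
    {"dx": 0.27, "dy": 0.02, "dz": -0.12, "wx": 0, "wy": -0.11, "wz": 0},
    {"dx": 0.27, "dy": 0.02, "dz": -0.12, "wx": 0, "wy": -0.11, "wz": 0},
    {"dx": 0.27, "dy": 0.02, "dz": -0.12, "wx": 0, "wy": -0.11, "wz": 0},
  ],
)

```text
time_s: 21.88
eef_pos: [0.6301, 0.1391, 0.4234]
tcp_rot: [[-0.0, -1.0, -0.0], [-0.769, 0.0, -0.639], [0.639, -0.0, -0.769]]
wrist_force: [0.7, 0.2, -1.9]
width: 0.273
gripper_force: 60.0
```

>>> drive_tool(
  motion=[
    {"dx": 0.39, "dy": 0.02, "dz": 0.22, "wx": 0, "wy": -0.7, "wz": 0},
    {"dx": 0.39, "dy": 0.02, "dz": 0.22, "wx": 0, "wy": -0.7, "wz": 0},
    {"dx": 0.39, "dy": 0.02, "dz": 0.21, "wx": 0, "wy": -0.7, "wz": 0},
    {"dx": 0.39, "dy": 0.02, "dz": 0.21, "wx": 0, "wy": -0.7, "wz": 0},
    {"dx": 0.39, "dy": 0.02, "dz": 0.2, "wx": 0, "wy": -0.7, "wz": 0},
  ],
)

```text
time_s: 22.5
eef_pos: [0.6249, 0.0284, 0.4292]
tcp_rot: [[0.0, -1.0, 0.0], [-0.942, -0.0, -0.336], [0.336, -0.0, -0.942]]
wrist_force: [0.2, -1.1, -1.9]
width: 0.276
gripper_force: 60.0
```

>>> drive_tool(
  motion=[
    {"dx": 0.39, "dy": 0.02, "dz": 0.19, "wx": 0, "wy": -0.7, "wz": 0},
    {"dx": 0.38, "dy": 0.02, "dz": 0.19, "wx": 0, "wy": -0.7, "wz": 0},
    {"dx": 0.38, "dy": 0.02, "dz": 0.18, "wx": 0, "wy": -0.7, "wz": 0},
    {"dx": 0.38, "dy": 0.02, "dz": 0.18, "wx": 0, "wy": -0.7, "wz": 0},
    {"dx": 0.38, "dy": 0.02, "dz": 0.18, "wx": 0, "wy": -0.7, "wz": 0},
  ],
)

```text
time_s: 23.12
eef_pos: [0.6199, -0.0739, 0.4037]
tcp_rot: [[0.0, -1.0, 0.0], [-1.0, -0.0, 0.007], [-0.007, -0.0, -1.0]]
wrist_force: [-0.4, -0.6, -2.8]
width: 0.272
gripper_force: 60.0
```

Run:
```python
from st import *
pots()
R,p=plan(rot(-.076,0),p1=[.528,.020,.35],ref=np.zeros(3),n=15)
```

```text
23.12 [ 0.6199 -0.0739  0.4037] F [-0.375  -0.5568 -2.8165] M [-0.1653 -0.0143  0.0133] lip [0.6199 0.0778 0.1764] tilt -0.007260979869919429
scene 518.0 [409. 223.] P [0.37   0.3048 0.006 ]
scene 374.0 [362. 243.] P [0.6325 0.189  0.0725]
scene 26.0 [197. 185.] P [ 0.3721 -0.5382  0.0133]
top 289.0 [155. 275.] P [0.4195 0.0716 0.717 ]
top 31.0 [185. 210.] P [0.5971 0.1554 0.0654]
top 11.0 [161. 256.] P [0.4455 0.0663 0.7065]
top 6.0 [148. 246.] P [0.4594 0.0863 0.6996]
rows 15 to [0.528 0.02  0.35 ]
[[-0.13  0.12  0.07 -0.    0.   -1.  ]
 [-0.14  0.11  0.07 -0.    0.   -1.  ]
 [-0.15  0.1   0.07 -0.    0.   -1.  ]
 [-0.16  0.08  0.07 -0.    0.   -1.  ]
 [-0.16  0.06  0.07 -0.    0.   -1.  ]
 [-0.17  0.05  0.07 -0.    0.   -1.  ]
 [-0.17  0.03  0.07 -0.    0.   -1.  ]
 [-0.18  0.01  0.07 -0.    0.   -1.  ]
 [-0.18 -0.01  0.07 -0.    0.   -1.  ]
 [-0.17 -0.02  0.07 -0.    0.   -1.  ]
 [-0.17 -0.04  0.07 -0.    0.   -1.  ]
 [-0.17 -0.06  0.07 -0.    0.   -1.  ]
 [-0.16 -0.07  0.07 -0.    0.   -1.  ]
 [-0.15 -0.09  0.07 -0.    0.   -1.  ]
 [-0.14 -0.1   0.07 -0.    0.   -1.  ]]
```

>>> drive_tool(
  motion=[
    {"dx": -0.13, "dy": 0.12, "dz": 0, "wx": 0, "wy": 0, "wz": -1},
    {"dx": -0.14, "dy": 0.11, "dz": 0, "wx": 0, "wy": 0, "wz": -1},
    {"dx": -0.15, "dy": 0.1, "dz": 0, "wx": 0, "wy": 0, "wz": -1},
    {"dx": -0.16, "dy": 0.08, "dz": 0, "wx": 0, "wy": 0, "wz": -1},
    {"dx": -0.16, "dy": 0.06, "dz": 0, "wx": 0, "wy": 0, "wz": -1},
  ],
)

```text
time_s: 23.85
eef_pos: [0.5892, -0.0406, 0.4039]
tcp_rot: [[0.483, -0.876, -0.0], [-0.876, -0.483, 0.004], [-0.003, -0.002, -1.0]]
wrist_force: [0.1, -0.4, -2.5]
width: 0.271
gripper_force: 60.0
```

>>> drive_tool(
  motion=[
    {"dx": -0.17, "dy": 0.05, "dz": 0, "wx": 0, "wy": 0, "wz": -1},
    {"dx": -0.17, "dy": 0.03, "dz": 0, "wx": 0, "wy": 0, "wz": -1},
    {"dx": -0.18, "dy": 0.01, "dz": 0, "wx": 0, "wy": 0, "wz": -1},
    {"dx": -0.18, "dy": -0.01, "dz": 0, "wx": 0, "wy": 0, "wz": -1},
    {"dx": -0.17, "dy": -0.02, "dz": 0, "wx": 0, "wy": 0, "wz": -1},
  ],
)

```text
time_s: 24.48
eef_pos: [0.5586, -0.0089, 0.4041]
tcp_rot: [[0.844, -0.537, 0.0], [-0.537, -0.844, 0.004], [-0.002, -0.004, -1.0]]
wrist_force: [0.2, -0.2, -1.2]
width: 0.271
gripper_force: 60.0
```

>>> drive_tool(
  motion=[
    {"dx": -0.17, "dy": -0.04, "dz": 0.2, "wx": 0, "wy": 0, "wz": -1},
    {"dx": -0.17, "dy": -0.06, "dz": 0.2, "wx": 0, "wy": 0, "wz": -1},
    {"dx": -0.16, "dy": -0.07, "dz": 0.2, "wx": 0, "wy": 0, "wz": -1},
    {"dx": -0.15, "dy": -0.09, "dz": 0.2, "wx": 0, "wy": 0, "wz": -1},
    {"dx": -0.14, "dy": -0.1, "dz": 0.2, "wx": 0, "wy": 0, "wz": -1},
  ],
)

```text
time_s: 25.1
eef_pos: [0.5282, 0.0227, 0.3539]
tcp_rot: [[0.998, -0.067, 0.0], [-0.067, -0.998, 0.004], [0.0, -0.004, -1.0]]
wrist_force: [-0.2, -0.5, -1.5]
width: 0.274
gripper_force: 60.0
```

Run:
```python
from st import *
R,p=plan(rot(-.076,0),p1=[.528,.020,.255],ref=np.zeros(3),n=5)
q,d=arm.get_image('top')
for c in blobs(q,(0,0,150),(180,45,255),(195,225,300,310),60)[:3]: print(cen(c),cv2.contourArea(c),cv2.minAreaRect(c))
print('expect scoop pan centre',proj('top',s['eef_pos']+s['tcp_rot']@(LIP+[.06,0,0])),'lip',proj('top',s['eef_pos']+s['tcp_rot']@LIP))
```

```text
25.1 [0.5282 0.0227 0.3539] F [-0.1573 -0.4888 -1.5128] M [-0.0822 -0.1313 -0.043 ] lip [0.3786 0.0337 0.1255] tilt 0.00016903440309623392
rows 5 to [0.528 0.02  0.255]
[[ 0.    0.01  0.4  -0.01 -0.    0.02]
 [ 0.    0.01  0.4  -0.01 -0.    0.02]
 [ 0.    0.01  0.4  -0.01 -0.    0.02]
 [ 0.    0.01  0.4  -0.01 -0.    0.02]
 [ 0.    0.01  0.4  -0.01 -0.    0.02]]
[212.2511 283.8561] 113.5 ((213.5, 280.5), (13.0, 19.0), 0.0)
[288.7387 238.9351] 92.5 ((286.1946716308594, 238.07968139648438), (26.208486557006836, 9.844812393188477), 3.814074993133545)
expect scoop pan centre [[230.2219 267.676 ]] lip [[228.8056 291.626 ]]
```

>>> drive_tool(
  motion=[
    {"dx": 0, "dy": 0.01, "dz": 0.4, "wx": -0.01, "wy": 0, "wz": 0.02},
    {"dx": 0, "dy": 0.01, "dz": 0.4, "wx": -0.01, "wy": 0, "wz": 0.02},
    {"dx": 0, "dy": 0.01, "dz": 0.4, "wx": -0.01, "wy": 0, "wz": 0.02},
    {"dx": 0, "dy": 0.01, "dz": 0.4, "wx": -0.01, "wy": 0, "wz": 0.02},
    {"dx": 0, "dy": 0.01, "dz": 0.36, "wx": 0, "wy": 0, "wz": 0},
  ],
)

```text
time_s: 25.78
eef_pos: [0.5285, 0.0203, 0.2556]
tcp_rot: [[0.997, -0.08, 0.0], [-0.08, -0.997, 0.0], [0.0, -0.0, -1.0]]
wrist_force: [0.3, 0.1, -2.7]
width: 0.275
gripper_force: 60.0
```

>>> drive_tool(
  motion=[
    {"dx": 0, "dy": 0, "dz": 0.06, "wx": 0, "wy": 0, "wz": 0},
    {"dx": 0, "dy": 0, "dz": 0.06, "wx": 0, "wy": 0, "wz": 0},
    {"dx": 0, "dy": 0, "dz": 0.06, "wx": 0, "wy": 0, "wz": 0},
    {"dx": 0, "dy": 0, "dz": 0.04, "wx": 0, "wy": 0, "wz": 0},
    {"dx": 0, "dy": 0, "dz": 0, "wx": 0, "wy": 0, "wz": 0},
  ],
)

```text
time_s: 26.4
eef_pos: [0.5282, 0.0201, 0.2447]
tcp_rot: [[0.997, -0.079, -0.001], [-0.079, -0.997, 0.001], [-0.001, -0.001, -1.0]]
wrist_force: [-1.0, 0.1, -0.6]
width: 0.271
gripper_force: 60.0
```

```bash
python3 st.py
```

```text
26.4 [0.5282 0.0201 0.2447] F [-1.0416  0.0844 -0.6052] M [-0.0616 -0.1125  0.0118] lip [0.3785 0.0322 0.0164] tilt -0.000632951054489792
```

Possibly first contact. I'll ease down the last 4 mm, then check.

>>> drive_tool(
  motion=[
    {"dx": 0, "dy": 0, "dz": 0.02, "wx": 0, "wy": 0, "wz": 0},
    {"dx": 0, "dy": 0, "dz": 0.02, "wx": 0, "wy": 0, "wz": 0},
    {"dx": 0, "dy": 0, "dz": 0.02, "wx": 0, "wy": 0, "wz": 0},
    {"dx": 0, "dy": 0, "dz": 0.02, "wx": 0, "wy": 0, "wz": 0},
    {"dx": 0, "dy": 0, "dz": 0, "wx": 0, "wy": 0, "wz": 0},
  ],
)

```text
time_s: 27.02
eef_pos: [0.5282, 0.0201, 0.2404]
tcp_rot: [[0.997, -0.079, -0.001], [-0.079, -0.997, 0.001], [-0.001, -0.001, -1.0]]
wrist_force: [-0.2, 1.5, -1.9]
width: 0.273
gripper_force: 60.0
```

>>> drive_tool(
  motion=[
    {"dx": 0, "dy": 0, "dz": 0.01, "wx": 0, "wy": 0, "wz": 0},
    {"dx": 0, "dy": 0, "dz": 0.01, "wx": 0, "wy": 0, "wz": 0},
    {"dx": 0, "dy": 0, "dz": 0, "wx": 0, "wy": 0, "wz": 0},
    {"dx": 0, "dy": 0, "dz": 0, "wx": 0, "wy": 0, "wz": 0},
    {"dx": 0, "dy": 0, "dz": 0, "wx": 0, "wy": 0, "wz": 0},
  ],
)

```text
time_s: 27.65
eef_pos: [0.5283, 0.0202, 0.2401]
tcp_rot: [[0.997, -0.078, -0.0], [-0.078, -0.997, 0.001], [-0.0, -0.001, -1.0]]
wrist_force: [-2.5, 1.8, 6.1]
width: 0.271
gripper_force: 60.0
```

>>> drive_tool(
  motion=[
    {"dx": 0, "dy": 0, "dz": 0, "wx": 0, "wy": 0, "wz": 0},
    {"dx": 0, "dy": 0, "dz": 0, "wx": 0, "wy": 0, "wz": 0},
    {"dx": 0, "dy": 0, "dz": 0, "wx": 0, "wy": 0, "wz": 0},
    {"dx": 0, "dy": 0, "dz": 0, "wx": 0, "wy": 0, "wz": 0},
    {"dx": 0, "dy": 0, "dz": 0, "wx": 0, "wy": 0, "wz": 0},
  ],
  grip=-1,
)

```text
time_s: 28.28
eef_pos: [0.5282, 0.0201, 0.2395]
tcp_rot: [[0.997, -0.079, -0.001], [-0.079, -0.997, 0.001], [-0.001, -0.001, -1.0]]
wrist_force: [-0.3, -0.4, -0.1]
width: 0.777
gripper_force: 0.0
```

>>> drive_tool(
  motion=[
    {"dx": 0, "dy": 0, "dz": 0, "wx": 0, "wy": 0, "wz": 0},
    {"dx": 0, "dy": 0, "dz": 0, "wx": 0, "wy": 0, "wz": 0},
    {"dx": 0, "dy": 0, "dz": 0, "wx": 0, "wy": 0, "wz": 0},
    {"dx": 0, "dy": 0, "dz": 0, "wx": 0, "wy": 0, "wz": 0},
    {"dx": 0, "dy": 0, "dz": 0, "wx": 0, "wy": 0, "wz": 0},
  ],
)

```text
time_s: 28.9
eef_pos: [0.5282, 0.0201, 0.2396]
tcp_rot: [[0.997, -0.079, -0.001], [-0.079, -0.997, 0.001], [-0.001, -0.001, -1.0]]
wrist_force: [-0.0, 0.0, -0.2]
width: 1.002
gripper_force: 0.0
```

>>> drive_tool(
  motion=[
    {"dx": 0, "dy": 0, "dz": -0.4, "wx": 0, "wy": 0, "wz": 0},
    {"dx": 0, "dy": 0, "dz": -0.7, "wx": 0, "wy": 0, "wz": 0},
    {"dx": 0, "dy": 0, "dz": -0.8, "wx": 0, "wy": 0, "wz": 0},
    {"dx": 0, "dy": 0, "dz": -0.8, "wx": 0, "wy": 0, "wz": 0},
    {"dx": 0, "dy": 0, "dz": -0.6, "wx": 0, "wy": 0, "wz": 0},
  ],
)

```text
time_s: 29.52
eef_pos: [0.5283, 0.0199, 0.4065]
tcp_rot: [[0.997, -0.079, 0.001], [-0.079, -0.997, 0.002], [0.001, -0.002, -1.0]]
wrist_force: [1.0, 0.7, -0.1]
width: 0.996
gripper_force: 0.0
```

>>> drive_tool(
  motion=[
    {"dx": -0.8, "dy": -0.8, "dz": 0, "wx": 0, "wy": 0, "wz": 0},
    {"dx": -0.4, "dy": -0.9, "dz": 0, "wx": 0, "wy": 0, "wz": 0},
    {"dx": 0, "dy": -0.9, "dz": 0, "wx": 0, "wy": 0, "wz": 0},
    {"dx": 0, "dy": -0.9, "dz": 0, "wx": 0, "wy": 0, "wz": 0},
    {"dx": 0, "dy": -0.9, "dz": 0, "wx": 0, "wy": 0, "wz": 0},
  ],
)

```text
time_s: 30.15
eef_pos: [0.4856, 0.2455, 0.4051]
tcp_rot: [[0.997, -0.078, -0.0], [-0.078, -0.997, 0.001], [-0.0, -0.001, -1.0]]
wrist_force: [0.7, -0.1, 0.2]
width: 1.003
gripper_force: 0.0
```

>>> drive_tool(
  motion=[
    {"dx": 0, "dy": -0.9, "dz": 0, "wx": 0, "wy": 0, "wz": 0},
    {"dx": 0, "dy": -0.9, "dz": 0, "wx": 0, "wy": 0, "wz": 0},
    {"dx": 0, "dy": -0.9, "dz": 0, "wx": 0, "wy": 0, "wz": 0},
    {"dx": 0, "dy": -0.9, "dz": 0, "wx": 0, "wy": 0, "wz": 0},
    {"dx": 0, "dy": 0, "dz": 0, "wx": 0, "wy": 0, "wz": 0},
  ],
)

```text
time_s: 30.78
eef_pos: [0.4998, 0.4262, 0.4036]
tcp_rot: [[0.997, -0.077, -0.001], [-0.077, -0.997, -0.0], [-0.001, 0.0, -1.0]]
wrist_force: [-0.4, -0.6, -0.5]
width: 1.0
gripper_force: 0.0
```

Run:
```python
from st import *
pots()
hs={}
for n,r in [('top',(225,215,248,252)),('scene',(300,200,335,225))]:
    q,d=arm.get_image(n)
    for c in blobs(q,(0,0,0),(180,255,60),r,10)[:2]: print(n,'handle',cen(c),cv2.contourArea(c))
    hs[n]=cen(blobs(q,(0,0,0),(180,255,60),r,10)[0])
    if n=='top':
        for c in blobs(q,(0,0,150),(180,45,255),(205,242,270,300),60)[:2]: print('pan',cen(c),cv2.contourArea(c))
        m0=np.load('pics/top0.npz')['p'];
        for c in blobs(m0,(0,0,150),(180,45,255),(205,242,270,300),60)[:2]: print('pan was',cen(c),cv2.contourArea(c))
o1,d1=rays('top',hs['top']);o2,d2=rays('scene',hs['scene']);print('handle',tri(o1,d1[0],o2,d2[0]))
```

```text
30.77 [0.4998 0.4262 0.4036] F [-0.4406 -0.6455 -0.4662] M [-0.1098  0.0228 -0.0296] lip [0.3499 0.4377 0.1754] tilt -0.0014538684325817904
scene 513.5 [409. 223.] P [0.3692 0.3057 0.0039]
scene 381.0 [362. 243.] P [0.6329 0.1897 0.0726]
scene 26.5 [197. 185.] P [ 0.3712 -0.5388  0.0131]
top 125.5 [162. 188.] P [0.6579 0.2175 0.0699]
top 123.5 [166. 210.] P [0.5966 0.2072 0.0733]
top 121.5 [182. 209.] P [0.5988 0.1646 0.0692]
top 121.5 [173. 175.] P [0.6917 0.1892 0.0716]
top 118.5 [180. 190.] P [0.6509 0.1695 0.0687]
top 72.0 [142. 274.] P [0.4268 0.281  0.0208]
top 71.5 [144. 295.] P [0.3714 0.2758 0.0186]
top handle [235.331  233.8467] 217.5
pan [235.8836 269.2393] 1441.0
pan was [236.275  269.7003] 1362.5
scene handle [317.7433 212.954 ] 87.0
handle (array([0.5278, 0.0199, 0.0826]), np.float64(0.00015930076389529933))
```

All five potatoes lie in the pan, and the scoop is back flat where it was. Handing in.

```bash
python3 -c "
from bench import arm
print(arm.close_job())"
```

```text
the job is handed in; nothing more can be done
None
```

I handed the job in at about 31 s with all five potatoes in the pan, the scoop back flat on the green board and the gripper clear; no verdict came back.

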